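Close four pantry canisters from the stack of lids

ROBOT

A 6-joint arm with a two-finger parallel gripper is mounted at the origin on a cart in front of the work surface, level with it; the furniture and walls round the work are solid. World frame = base frame: x ahead of the robot, y to its left, z up, the work surface at z = 0. Lengths are in mm, angles in rad, forces in N, time in s.
With the tool pointing down it reaches from about 350 to 875 mm from the base axis. Payload 4.2 kg.
Tool frame: the origin (TCP) lies on the centre line of the jaws, within the pads' length; the fingertips stand 14 mm ahead of it and the grasp point (between the pads) lies 5 mm behind it (tcp_to_tips is the distance from the TCP to the fingertips, in mm); z points along the fingers, y is the direction in which the jaws open and shut (so a half turn about z gives the same grasp; the last joint's range is limited). The gripper opens to 85 mm and grips with 20 to 120 N. Pads are 22 mm wide; open, the fingers measure 114 mm over their backs; the gripper's body (76 mm by 85 mm) begins 54 mm behind the grasp point. The pads swing forward as they close: fully open they stand 13 mm farther back than shut.
Start: joints at [1.45, 0.385, 0.008, 0, -1.194, -0.259], TCP at [231.676, 580.453, 245.312] pointing down, gripper open.
Joint ranges: [-3.14, 3.14], [-1.21, 2.06], [-1.07, 1.41], [-3.16, 2.05], [-2.99, -0.16], [-3.1, 3.1]. Speed limits (rad/s): [2.79, 2.79, 3.14, 3.14, 3.14, 3.14].

INTERFACE

Orientations are given as a unit quaternion [x, y, z, w].
In Python, from bench import read_state, get_image, job_done, tcp_to_tips gives the robot as it stands. The module is installed in compiled form; this text tells all that it offers.
- The arm moves only by the tool play_rows, never from a script. Its argument "targets" is a list of rows, each an object of numbers: "gripper": the gripper's target within -1 to 1 (shut at 1, half-way at 0, fully open at -1); "tx", "ty", "tz": the shift along the tool's x, y, z scaled (see below); "spin": the turn about the tool's z scaled (see below). A call has 1 to 12 rows; each row is the pose to reach, as a shift and turn from the pose commanded when the call began, along the tool's axes at that moment; what a row does not reach only later rows make up. The controller multiplies each number of a shift by 0.25 m and each number of a turn by pi/4 rad. A row lasts 1/8 s, in which the tool goes at most 62.5 mm and 10.7 degrees, less where a joint would pass 70% of its speed; a pose out of reach is approached as far as the arm can. A call with a number of a shift or a turn outside -1 to 1 is refused whole. A call with a gripper value outside its range is refused whole. The fingers move at their own pace and stop on an object; the grip force is fixed at half the most. Time passes only in rows, so rows that repeat a pose let the fingers close. It gives the time, the measured TCP pose, the force and the opening at its end, in the units of the state.
- read_state(): the state, without advancing time (a new reading comes with each control period).
- get_image(name): name is "side" or "top"; returns a dict with "frame" (384x512x3 uint8, red, green, blue), "depth" (384x512 float32, mm along the optical axis (not along the pixel's ray), 0 where there is no reading), "mtx" (3x3 intrinsics, pixels), "world_to_cam" (4x4, takes a point from world to camera coordinates). Camera axes: x right, y up, looking along -z (the intrinsics and any distortion apply to the point x, -y, -z); pixel columns grow to the right and rows downward; lengths in mm; the calibration is good to about 2 mm. A picture is of the moment at which its call begins.
- job_done(): hands the job in, once; it reports no verdict.
The state is a dict: "clock": time; "joints": joint angles; "joint_vel": joint speeds; "joint_efforts": joint torques, N m; "position": TCP position; "ee_rot": TCP orientation; "contact_force": force on the tool from outside, world axes, zero at the start; "wrist_torque": the same for the moment, N m; "gripper_width": finger opening in mm.
Only numpy, scipy, OpenCV 4.12 (cv2) and the standard library are available. Lean on these libraries where they do the work, as an engineer would, in place of code of your own. Each camera call takes 0.05 s, during which the arm holds its last target.

TASK

The four stoneware canisters have been washed and their wooden lids stand in one stack on the counter. Take the stack apart and close every canister with the lid of its own size, plug fully home and disc flat on the rim. Leave the canisters standing where they are, and don't disturb the pepper mill or the creamer.

Things in the scene. Friction and masses are not known exactly. Their poses are not given: they have to be found in the camera images.
- lid_xlarge: Largest of 4 round wooden lids; bottom one, on the counter, in the stack at the start. Disc 104 across, 7 thick; knob on it 21-23 across, 18 high; hollow tapered white plug ring below, 20 long, 78 across at the foot, 86 at the disc. In the stack the ring stands on the disc below, over its knob. Origin: centre of the ring's foot; z up: disc underside 20, top 27, knob top 45 (mm).
- lid_large: Second largest of 4 round wooden lids; second from the bottom in the stack at the start. Disc 90 across, 7 thick; knob on it 21-23 across, 18 high; hollow tapered white plug ring below, 20 long, 64 across at the foot, 72 at the disc. In the stack the ring stands on the disc below, over its knob. Origin: centre of the ring's foot; z up: disc underside 20, top 27, knob top 45 (mm).
- lid_medium: Second smallest of 4 round wooden lids; third from the bottom in the stack at the start. Disc 76 across, 7 thick; knob on it 21-23 across, 18 high; hollow tapered white plug ring below, 20 long, 50 across at the foot, 58 at the disc. In the stack the ring stands on the disc below, over its knob. Origin: centre of the ring's foot; z up: disc underside 20, top 27, knob top 45 (mm).
- lid_small: Smallest of 4 round wooden lids; top one in the stack at the start. Disc 62 across, 7 thick; knob on it 21-23 across, 18 high; hollow tapered white plug ring below, 20 long, 36 across at the foot, 44 at the disc. In the stack the ring stands on the disc below, over its knob. Origin: centre of the ring's foot; z up: disc underside 20, top 27, knob top 45 (mm).
- jar_xlarge: The largest of four open round grey stoneware canisters, standing loose on the counter: 102 mm across, 90 mm high, wall 5 mm, mouth 92 mm across (3 mm wider all round than the top of the plug of its own lid, lid_xlarge). Origin: centre of its underside; z up. With its lid fully home the lid's disc rests flat on the rim, 90 mm above this origin.
- jar_large: The second largest of four open round grey stoneware canisters, standing loose on the counter: 88 mm across, 80 mm high, wall 5 mm, mouth 78 mm across (3 mm wider all round than the top of the plug of its own lid, lid_large). Origin: centre of its underside; z up. With its lid fully home the lid's disc rests flat on the rim, 80 mm above this origin.
- jar_medium: The second smallest of four open round grey stoneware canisters, standing loose on the counter: 74 mm across, 70 mm high, wall 5 mm, mouth 64 mm across (3 mm wider all round than the top of the plug of its own lid, lid_medium). Origin: centre of its underside; z up. With its lid fully home the lid's disc rests flat on the rim, 70 mm above this origin.
- jar_small: The smallest of four open round grey stoneware canisters, standing loose on the counter: 60 mm across, 60 mm high, wall 5 mm, mouth 50 mm across (3 mm wider all round than the top of the plug of its own lid, lid_small). Origin: centre of its underside; z up. With its lid fully home the lid's disc rests flat on the rim, 60 mm above this origin.
- pepper_mill: Bystander: dark wooden pepper mill, 58 mm across, 170 mm high, standing loose on the counter to the robot's left. Origin: centre of its underside. Beware behind the work: shelf boards begin at x = 0.61 m, z 0.32 to 0.34 m, and between the canister places a full-height shelf post (76 mm wide) has its front at x = 0.565 m, y = -0.026 m.
- creamer: Bystander: small footed glass creamer with a silver handle, 80 x 120 mm, 113 mm high, standing loose on the counter to the robot's right. Origin: centre of its underside.

How it is judged (in metres and radians):
At the end, for the whole second after the job is handed in: Each of the four lids sits in its own canister: centred within 6 mm, its height within 3 mm of disc-on-rim, level within 0.06 rad, released and at rest; every canister upright on the counter within 30 mm of where it stood; pepper mill and creamer within 30 mm of where they stood (horizontal distance between lid_xlarge and jar_xlarge below 0.006 m and z of lid_xlarge in the frame of jar_xlarge between 0.067 and 0.073 m and angle between each of lid_xlarge, jar_xlarge, lid_large, jar_large, lid_medium, jar_medium, lid_small, jar_small's own z axis and vertical below 0.06 rad and height (world z) of each of jar_xlarge, jar_large, jar_medium, jar_small below 0.004 m and distance of each of jar_xlarge, jar_large, jar_medium, jar_small, pepper_mill, creamer from where it was at the start of the episode below 0.03 m and linear speed of each of lid_xlarge, jar_xlarge, lid_large, jar_large, lid_medium, jar_medium, lid_small, jar_small below 0.02 m/s and contact force between the fingers and lid_xlarge below 0.05 N and horizontal distance between lid_large and jar_large below 0.006 m and z of lid_large in the frame of jar_large between 0.057 and 0.063 m and contact force between the fingers and lid_large below 0.05 N and horizontal distance between lid_medium and jar_medium below 0.006 m and z of lid_medium in the frame of jar_medium between 0.047 and 0.053 m and contact force between the fingers and lid_medium below 0.05 N and horizontal distance between lid_small and jar_small below 0.006 m and z of lid_small in the frame of jar_small between 0.037 and 0.043 m and contact force between the fingers and lid_small below 0.05 N); the robot touches nothing.
It fails at once if a canister is pushed more than 40 mm from its place or tipped (distance of any of jar_xlarge, jar_large, jar_medium, jar_small from where it was at the start of the episode above 0.04 m or angle between any of jar_xlarge, jar_large, jar_medium, jar_small's own z axis and vertical above 0.35 rad).
It fails at once if the pepper mill or the creamer is pushed more than 30 mm or tipped (distance of any of pepper_mill, creamer from where it was at the start of the episode above 0.03 m or angle between any of pepper_mill, creamer's own z axis and vertical above 0.35 rad).
It fails at once if a lid falls off the counter (height (world z) of any of lid_xlarge, lid_large, lid_medium, lid_small below -0.03 m).
It also fails if it takes over 128 s, if anything falls off the work surface, if the arm or the gripper's body presses on something with over 40 N, if the wrist force passes 120 N, or if a joint passes its speed limit or range.

## Working session

There is one attempt and no reset: what is moved stays moved. The work goes in short steps, Python scripts to look and compute and a tool call to move; the robot and the scene stay as the last step left them, time stands still between calls to the robot, and variables do not carry over. Pictures are saved under pics/ and viewed, and the job is handed in when it is done.

Besides the shell and the picture viewer there is one more tool, called after "Call:" as name([rows], argument=value, ...), one row to a line, values as JSON. play_rows: Moves the arm, as the interface text tells. Its arguments: {"type":"object","properties":{"targets":{"type":"array","items":{"type":"object","properties":{"gripper":{"type":"number"},"tx":{"type":"number","minimum":-1,"maximum":1},"ty":{"type":"number","minimum":-1,"maximum":1},"tz":{"type":"number","minimum":-1,"maximum":1},"spin":{"type":"number","minimum":-1,"maximum":1}}}}},"required":["targets"]}

```bash
mkdir -p pics
cat > h.py <<'E'
from bench import *
import numpy as np, cv2
def snap(tag):
    out={}
    for n in("side","top"):
        im=get_image(n); out[n]=im
        cv2.imwrite(f"pics/{tag}_{n}.png",im["frame"][:,:,::-1])
    return out
def world(im):
    K=im["mtx"];d=im["depth"];h,w=d.shape
    u,v=np.meshgrid(np.arange(w),np.arange(h))
    x=(u-K[0,2])/K[0,0]*d;y=(v-K[1,2])/K[1,1]*d
    P=np.stack([x,-y,-d,np.ones_like(d)],-1)
    W=P@np.linalg.inv(im["world_to_cam"]).T
    W=W[...,:3];W[d==0]=np.nan
    return W
E
python3 - <<'E'
from h import *
o=snap("a")
for n in o: print(n,o[n]["mtx"],o[n]["world_to_cam"].round(3),[k for k in o[n]])
s=read_state();print(s)
print(tcp_to_tips)
E
```

```text
side [[497.86858483   0.         261.66718542]
 [  0.         497.86858483 188.51879526]
 [  0.           0.           1.        ]] [[-9.250000e-01 -3.800000e-01 -1.800000e-02  4.740660e+02]
 [ 2.010000e-01 -5.260000e-01  8.260000e-01 -1.800490e+02]
 [-3.240000e-01  7.610000e-01  5.630000e-01 -1.855156e+03]
 [ 0.000000e+00  0.000000e+00  0.000000e+00  1.000000e+00]] ['frame', 'depth', 'mtx', 'world_to_cam']
top [[415.80532803   0.         256.50118501]
 [  0.         415.80532803 201.28482709]
 [  0.           0.           1.        ]] [[-2.100000e-02 -1.000000e+00 -1.000000e-02  4.165100e+01]
 [ 9.990000e-01 -2.200000e-02  4.200000e-02 -5.012920e+02]
 [-4.200000e-02 -9.000000e-03  9.990000e-01 -2.065148e+03]
 [ 0.000000e+00  0.000000e+00  0.000000e+00  1.000000e+00]] ['frame', 'depth', 'mtx', 'world_to_cam']
{'clock': 0.1, 'joints': array([ 1.44960413e+00,  3.85487908e-01,  6.74485189e-03, -4.45750267e-04,
       -1.19400282e+00, -2.58594274e-01]), 'joint_vel': array([ 0.00102269, -0.00117873,  0.00203715,  0.00252682,  0.00075853,
        0.00085644]), 'joint_efforts': array([-1.15541065e-03, -3.93318880e+01,  1.88931924e+01,  4.19804737e+00,
       -2.57233754e-03,  7.56970508e-06]), 'position': array([231.5003281 , 580.00324595, 244.31746982]), 'ee_rot': array([ 9.82008385e-01, -1.88834686e-01, -1.39756350e-04,  9.86693620e-04]), 'contact_force': array([ 0.01071808, -0.09250106, -1.41590608]), 'wrist_torque': array([-0.03684351, -0.01023935, -0.02303157]), 'gripper_width': 85.14527711382537}
14.0
```

View pics/a_top.png

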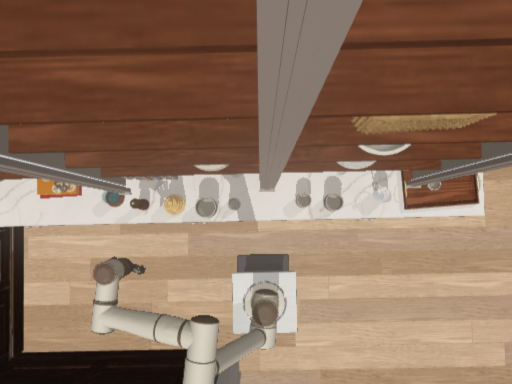

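View pics/a_side.png

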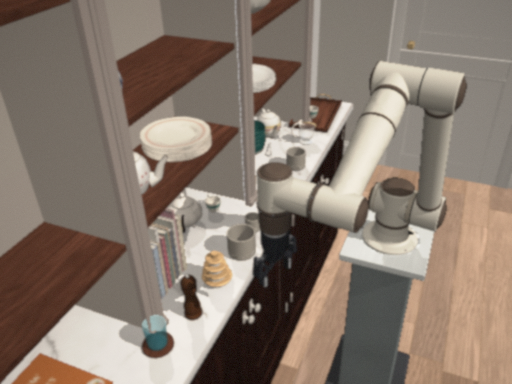

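Run:
```python
from h import *
o=snap("b")
t=o["top"]["frame"][170:235,80:400];cv2.imwrite("pics/b_tz1.png",cv2.resize(t[:,:160],None,fx=5,fy=5,interpolation=cv2.INTER_CUBIC)[:,:,::-1]);cv2.imwrite("pics/b_tz2.png",cv2.resize(t[:,160:],None,fx=5,fy=5,interpolation=cv2.INTER_CUBIC)[:,:,::-1])
s=o["side"]["frame"][80:360,130:340];cv2.imwrite("pics/b_sz.png",cv2.resize(s[:200],None,fx=3,fy=3,interpolation=cv2.INTER_CUBIC)[:,:,::-1])
W=world(o["top"])
z=W[...,2]
for (u,v) in [(174,204),(207,206),(234,203),(303,200),(333,201),(139,203),(385,195),(190,210)]:
    print(u,v,W[v,u].round(1))
```

```text
174 204 [493.8 424.7 101.7]
207 206 [483.4 276.7  25.1]
234 203 [495.1 142.   31.7]
303 200 [ 502.6 -199.2   30.4]
333 201 [ 494.7 -348.3   23.2]
139 203 [500.6 581.1 140.4]
385 195 [ 519.1 -608.1   16.3]
190 210 [466.  365.7   0. ]
```

Run:
```python
from h import *
im=get_image("top");W=world(im)
# counter height check & elevated blobs
c=W[195:218,150:440];
print(np.nanmedian(c[...,2]))
m=((W[...,2]>25)&(W[...,2]<260)&(W[...,0]>380)&(W[...,0]<640)).astype(np.uint8)
n,l,st,ce=cv2.connectedComponentsWithStats(m)
for i in range(1,n):
    if st[i,4]<15: continue
    P=W[l==i]; zt=np.percentile(P[:,2],95)
    Q=P[P[:,2]>zt-12]
    print(ce[i].round(1),st[i],"z",zt.round(1),"xr",Q[:,0].min().round(1),Q[:,0].max().round(1),"yr",Q[:,1].min().round(1),Q[:,1].max().round(1))
```

```text
1.8329347192457135
[420.5 180.2] [403 170  38  29 384] z 248.1 xr 559.6 613.9 yr -753.4 -704.5
[478.  182.3] [475 174   6  20  37] z 50.6 xr 536.8 606.0 yr -1068.4 -1053.1
[125.9 185.9] [102 176  76  28 576] z 232.3 xr 556.2 616.5 yr 659.7 705.1
[ 55.3 188.2] [ 37 179  43  19 560] z 57.7 xr 556.9 634.4 yr 915.4 1112.9
[382.  193.7] [373 182  19  22 204] z 113.9 xr 529.2 562.8 yr -585.1 -547.3
[266.7 187.6] [259 185  17   7  79] z 238.4 xr 559.1 564.9 yr -51.0 11.6
[303.5 199.9] [296 193  16  15 128] z 75.7 xr 466.7 535.1 yr -234.4 -160.8
[333.6 201.9] [323 193  21  19 185] z 83.7 xr 448.7 531.1 yr -387.8 -300.0
[173.5 204.2] [164 195  21  20 308] z 119.7 xr 474.3 522.4 yr 413.5 469.6
[205.6 207.4] [195 197  23  21 266] z 94.5 xr 428.4 525.2 yr 228.8 327.1
[138.5 203.7] [130 198  18  12 168] z 164.4 xr 481.6 514.6 yr 579.9 614.7
[233.5 203.6] [228 198  12  12  77] z 65.6 xr 464.6 519.0 yr 115.5 169.9
```

View pics/b_tz1.png

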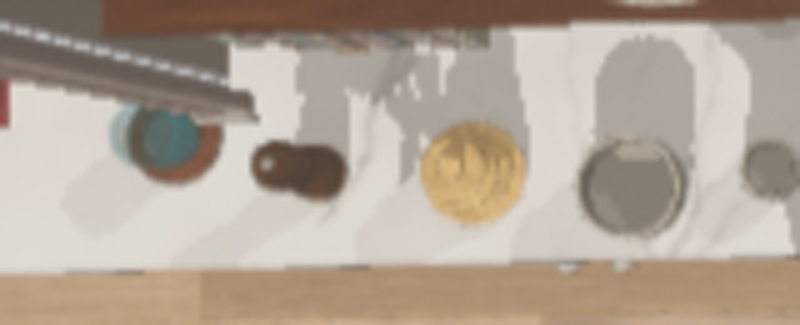

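View pics/b_tz2.png

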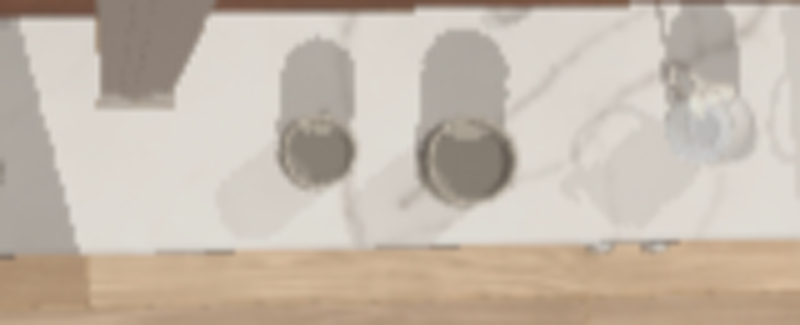

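View pics/b_sz.png

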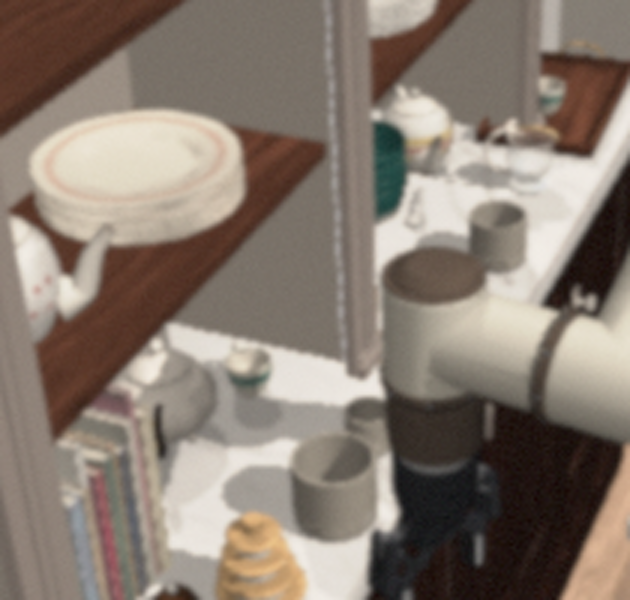

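```bash
cat > fit.py <<'E'
from h import *
from scipy.optimize import least_squares
jars={"XL":((477,278),51,90),"S":((491,143),30,60),"M":((501,-198),37,70),"L":((490,-344),44,80)}
def fit(im,c0,R,H,tol=7):
    # ring points by depth, then re-cast rays onto plane z=H
    W=world(im);cam=np.linalg.inv(im["world_to_cam"])[:3,3]
    d=np.hypot(W[...,0]-c0[0],W[...,1]-c0[1])
    m=(np.abs(W[...,2]-H-2)<tol)&(d<R+15)
    P=W[m]
    if len(P)<6: return None
    t=(H-cam[2])/(P[:,2]-cam[2]); Q=cam+(P-cam)*t[:,None]; Q=Q[:,:2]
    f=lambda c:np.hypot(Q[:,0]-c[0],Q[:,1]-c[1])-(R-2.5)
    r=least_squares(f,c0,loss="soft_l1",f_scale=2)
    return r.x.round(1),len(Q),np.sqrt(np.mean(r.fun**2)).round(1)
if __name__=="__main__":
    for n in("top","side"):
        im=get_image(n)
        for k,(c,R,H) in jars.items(): print(n,k,fit(im,c,R,H))
    im=get_image("top");W=world(im)
    cam=np.linalg.inv(im["world_to_cam"])[:3,3];print("cam",cam.round(0))
    for n in("top","side"):
        im=get_image(n);W=world(im)
        cam=np.linalg.inv(im["world_to_cam"])[:3,3]
        near=(np.hypot(W[...,0]-490,W[...,1]-423)<70)
        for lo,hi in((118,140),(100,116),(72,90),(46,62),(15,35)):
            P=W[near&(W[...,2]>lo)&(W[...,2]<hi)]
            if len(P): print(n,lo,hi,len(P),P.mean(0).round(1),P.min(0).round(1),P.max(0).round(1),"mid",((P.min(0)+P.max(0))/2).round(1))
E
python3 fit.py
```

```text
top XL (array([476.9, 278.1]), 52, np.float64(1.4))
top S (array([492.2, 142.8]), 25, np.float64(1.5))
top M (array([ 501.4, -198. ]), 41, np.float64(1.6))
top L (array([ 489.6, -343.7]), 47, np.float64(1.7))
side XL (array([477.7, 277.1]), 138, np.float64(3.2))
side S (array([493. , 143.2]), 61, np.float64(4.0))
side M None
side L (array([ 489.5, -344.5]), 71, np.float64(4.1))
cam [ 414.   12. 2085.]
top 118 140 22 [496.8 437.4 124.2] [469.6 411.6 118.1] [516.9 449.8 136.3] mid [493.2 430.7 127.2]
top 100 116 90 [498.1 441.4 107.8] [470.1 413.5 100. ] [527.6 471.1 116. ] mid [498.8 442.3 108. ]
top 72 90 52 [494.  432.6  79.9] [461.1 406.3  72.6] [534.1 478.1  89. ] mid [497.6 442.2  80.8]
top 46 62 58 [491.7 424.6  54.9] [451.9 399.1  46.4] [540.3 484.1  60.3] mid [496.1 441.6  53.3]
top 15 35 74 [488.5 413.   26. ] [446.9 367.4  15.9] [547.2 470.6  34.9] mid [497.  419.   25.4]
side 118 140 31 [497.6 441.3 124.9] [488.5 429.1 119.8] [508.7 450.2 128.7] mid [498.6 439.6 124.3]
side 100 116 165 [494.5 446.2 108.6] [466.9 409.2 102.1] [525.4 471.8 116. ] mid [496.2 440.5 109. ]
side 72 90 175 [490.5 453.8  81.5] [459.3 412.9  72.8] [534.7 479.6  89.7] mid [497.  446.3  81.2]
side 46 62 205 [486.3 457.7  54.4] [452.7 402.6  47.5] [540.4 484.   62. ] mid [496.6 443.3  54.7]
side 15 35 220 [481.6 459.   27.5] [445.8 394.7  19.8] [546.3 490.3  35. ] mid [496.  442.5  27.4]
```

Call:
play_rows([
  {"spin": -0.2, "gripper": -1},
  {"spin": -0.4, "gripper": -1},
  {"spin": -0.484, "gripper": -1},
  {"spin": -0.484, "gripper": -1},
])

```text
invalid input
```

```bash
cat > go.py <<'E'
import sys
from h import *
from scipy.spatial.transform import Rotation as R
s=read_state();M=R.from_quat(s["ee_rot"]).as_matrix()
print("t",s["clock"],"p",s["position"].round(1),"w",round(s["gripper_width"],1),"F",s["contact_force"].round(1),"xaxis",M[:,0].round(4),"z",M[:,2].round(4))
for a in sys.argv[1:]:
    t=np.array([float(v) for v in a.split(",")]);print(a,"->",(M.T@(t-s["position"])/250).round(4))
E
python3 go.py 497.5,441.5,245 497.5,441.5,150
```

```text
t 0.5 p [231.7 580.4 245.3] w 85.2 F [0.2 0.2 0.3] xaxis [ 0.9287 -0.3708  0.    ] z [-0.e+00 -1.e-04 -1.e+00]
497.5,441.5,245 -> [1.1935e+00 1.2180e-01 1.1000e-03]
497.5,441.5,150 -> [1.1935 0.1218 0.3811]
```

Every field probably has to be given in each row.

Call:
play_rows([
  {"tx": 0, "ty": 0, "tz": 0, "spin": -0.2, "gripper": -1},
  {"tx": 0, "ty": 0, "tz": 0, "spin": -0.4, "gripper": -1},
  {"tx": 0, "ty": 0, "tz": 0, "spin": -0.484, "gripper": -1},
  {"tx": 0, "ty": 0, "tz": 0, "spin": -0.484, "gripper": -1},
])

```text
clock: 1.0
position: [231.7, 580.5, 245.3]
ee_rot: [1.0, -0.0, -0.0, -0.0]
contact_force: [-0.0, 0.2, 0.5]
gripper_width: 85.4
```

```bash
python3 go.py 497.5,441.5,245 497.5,441.5,150
```

```text
t 1.0 p [231.7 580.5 245.3] w 85.4 F [-0.   0.2  0.5] xaxis [ 1.e+00 -5.e-04 -0.e+00] z [-0.e+00  1.e-04 -1.e+00]
497.5,441.5,245 -> [1.0636 0.5553 0.0013]
497.5,441.5,150 -> [1.0636 0.5554 0.3813]
```

Call:
play_rows([
  {"tx": 0.1, "ty": 0.15, "tz": 0, "spin": 0, "gripper": -0.3},
  {"tx": 0.25, "ty": 0.3, "tz": 0, "spin": 0, "gripper": -0.3},
  {"tx": 0.4, "ty": 0.45, "tz": 0, "spin": 0, "gripper": -0.3},
  {"tx": 0.55, "ty": 0.556, "tz": 0, "spin": 0, "gripper": -0.3},
  {"tx": 0.7, "ty": 0.556, "tz": 0, "spin": 0, "gripper": -0.3},
  {"tx": 0.85, "ty": 0.556, "tz": 0.0, "spin": 0, "gripper": -0.3},
  {"tx": 1.0, "ty": 0.556, "tz": 0.1, "spin": 0, "gripper": -0.3},
  {"tx": 1.0, "ty": 0.556, "tz": 0.2, "spin": 0, "gripper": -0.3},
  {"tx": 1.0, "ty": 0.556, "tz": 0.2, "spin": 0, "gripper": -0.3},
])

```text
clock: 2.12
position: [481.2, 440.3, 192.7]
ee_rot: [1.0, -0.001, -0.002, 0.002]
contact_force: [-0.5, 0.3, 0.0]
gripper_width: 55.5
```

```bash
python3 go.py 497.5,441.5,150 497.5,441.5,126; python3 -c "
from h import *
o=snap('c')
s=o['side']['frame'][150:350,120:330];cv2.imwrite('pics/c_sz.png',cv2.resize(s,None,fx=3.5,fy=3,interpolation=cv2.INTER_CUBIC)[:,:,::-1])"
```

```text
t 2.125 p [481.2 440.3 192.7] w 55.5 F [-0.5  0.3  0. ] xaxis [ 1.     -0.0016 -0.0035] z [-0.0035 -0.0044 -1.    ]
497.5,441.5,150 -> [ 0.0656 -0.0058  0.1704]
497.5,441.5,126 -> [ 0.066  -0.0062  0.2664]
```

View pics/c_sz.png

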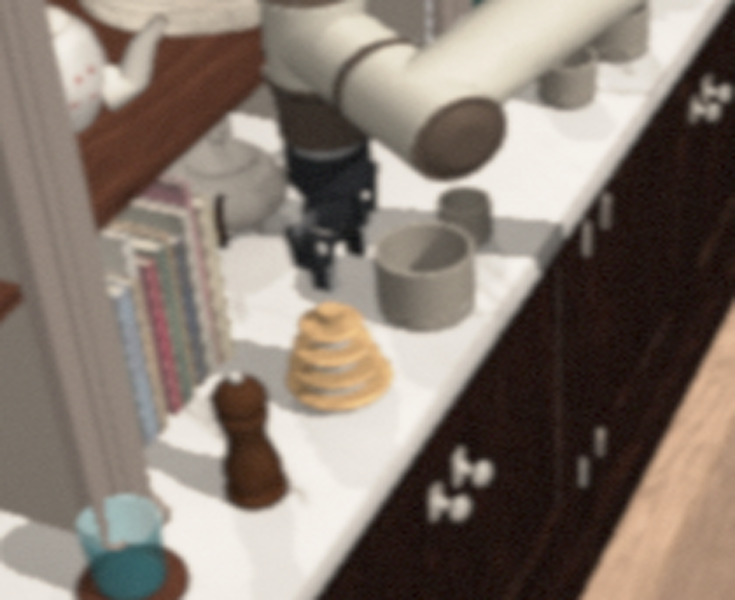

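Call:
play_rows([
  {"tx": 0.03, "ty": -0.004, "tz": 0.03, "spin": 0, "gripper": -0.3},
  {"tx": 0.06, "ty": -0.004, "tz": 0.06, "spin": 0, "gripper": -0.3},
  {"tx": 0.064, "ty": -0.004, "tz": 0.1, "spin": 0, "gripper": -0.3},
  {"tx": 0.064, "ty": -0.004, "tz": 0.14, "spin": 0, "gripper": -0.3},
  {"tx": 0.064, "ty": -0.004, "tz": 0.14, "spin": 0, "gripper": -0.3},
  {"tx": 0.064, "ty": -0.004, "tz": 0.14, "spin": 0, "gripper": -0.3},
])

```text
clock: 2.98
position: [497.8, 442.7, 160.5]
ee_rot: [1.0, 0.0, 0.0, -0.0]
contact_force: [-0.5, -0.0, 0.6]
gripper_width: 55.5
```

```bash
python3 go.py 497.5,441.5,128; python3 -c "
from h import *
o=snap('d')
s=o['side']['frame'][200:300,170:270];cv2.imwrite('pics/d_sz.png',cv2.resize(s,None,fx=6,fy=6,interpolation=cv2.INTER_CUBIC)[:,:,::-1])"
```

```text
t 2.975 p [497.8 442.7 160.5] w 55.5 F [-0.5 -0.   0.6] xaxis [1.e+00 6.e-04 4.e-04] z [ 4.e-04  1.e-04 -1.e+00]
497.5,441.5,128 -> [-0.0011  0.0048  0.1299]
```

View pics/d_sz.png

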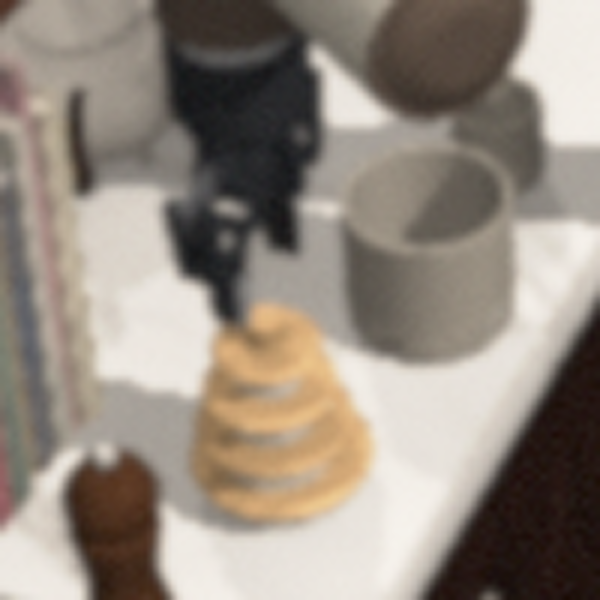

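Call:
play_rows([
  {"tx": 0, "ty": 0.004, "tz": 0.06, "spin": 0, "gripper": -0.3},
  {"tx": 0, "ty": 0.004, "tz": 0.11, "spin": 0, "gripper": -0.3},
  {"tx": 0, "ty": 0.004, "tz": 0.138, "spin": 0, "gripper": -0.3},
  {"tx": 0, "ty": 0.004, "tz": 0.138, "spin": 0, "gripper": -0.3},
  {"tx": 0, "ty": 0.004, "tz": 0.138, "spin": 0, "gripper": 0.2},
  {"tx": 0, "ty": 0.004, "tz": 0.138, "spin": 0, "gripper": 1},
  {"tx": 0, "ty": 0.004, "tz": 0.138, "spin": 0, "gripper": 1},
  {"tx": 0, "ty": 0.004, "tz": 0.138, "spin": 0, "gripper": 1},
  {"tx": 0, "ty": 0.004, "tz": 0.138, "spin": 0, "gripper": 1},
])

```text
clock: 4.2
position: [497.9, 441.9, 126.3]
ee_rot: [1.0, 0.0, 0.0, -0.0]
contact_force: [0.3, 0.1, 2.3]
gripper_width: 19.1
```

```bash
python3 go.py 497.5,441.5,230; python3 -c "
from h import *
o=snap('e')
s=o['side']['frame'][200:300,170:270];cv2.imwrite('pics/e_sz.png',cv2.resize(s,None,fx=6,fy=6,interpolation=cv2.INTER_CUBIC)[:,:,::-1])"
```

```text
t 4.2 p [497.9 441.9 126.3] w 19.1 F [0.3 0.1 2.3] xaxis [1.e+00 4.e-04 7.e-04] z [ 7.e-04  9.e-04 -1.e+00]
497.5,441.5,230 -> [-0.0015  0.0011 -0.4149]
```

View pics/e_sz.png

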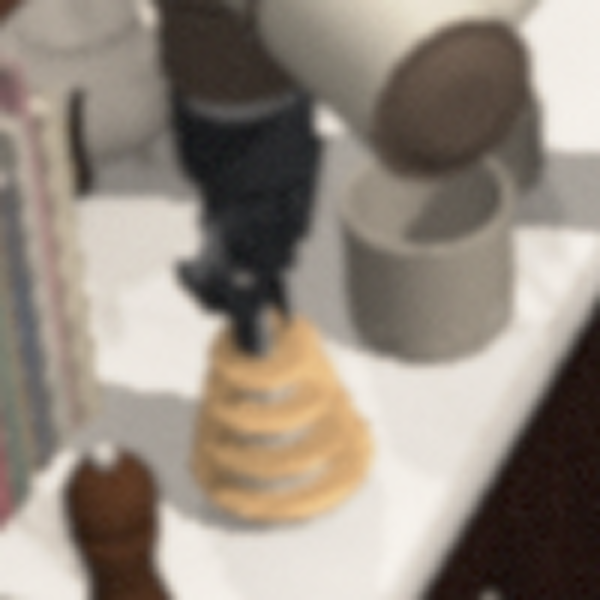

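Call:
play_rows([
  {"tx": 0, "ty": 0, "tz": -0.05, "spin": 0, "gripper": 1},
  {"tx": 0, "ty": 0, "tz": -0.12, "spin": 0, "gripper": 1},
  {"tx": 0, "ty": 0, "tz": -0.22, "spin": 0, "gripper": 1},
  {"tx": 0, "ty": 0.08, "tz": -0.28, "spin": 0, "gripper": 1},
  {"tx": 0, "ty": 0.22, "tz": -0.28, "spin": 0, "gripper": 1},
  {"tx": 0, "ty": 0.38, "tz": -0.28, "spin": 0, "gripper": 1},
  {"tx": 0, "ty": 0.54, "tz": -0.28, "spin": 0, "gripper": 1},
  {"tx": 0, "ty": 0.7, "tz": -0.28, "spin": 0, "gripper": 1},
  {"tx": 0, "ty": 0.86, "tz": -0.28, "spin": 0, "gripper": 1},
  {"tx": 0, "ty": 0.96, "tz": -0.28, "spin": 0, "gripper": 1},
  {"tx": 0, "ty": 1.0, "tz": -0.28, "spin": 0, "gripper": 1},
  {"tx": 0, "ty": 1.0, "tz": -0.28, "spin": 0, "gripper": 1},
])

```text
clock: 5.8
position: [498.0, 191.4, 196.1]
ee_rot: [1.0, -0.0, 0.0, -0.0]
contact_force: [0.6, 0.4, -0.3]
gripper_width: 19.1
```

```bash
python3 go.py 492.5,143,195; python3 -c "
from h import *
o=snap('f')
s=o['side']['frame'][150:300,170:320];cv2.imwrite('pics/f_sz.png',cv2.resize(s,None,fx=4,fy=4,interpolation=cv2.INTER_CUBIC)[:,:,::-1])"
```

```text
t 5.8 p [498.  191.4 196.1] w 19.1 F [ 0.6  0.4 -0.3] xaxis [ 1.e+00 -2.e-04  5.e-04] z [ 5.e-04  4.e-04 -1.e+00]
492.5,143,195 -> [-0.022   0.1937  0.0041]
```

View pics/f_sz.png

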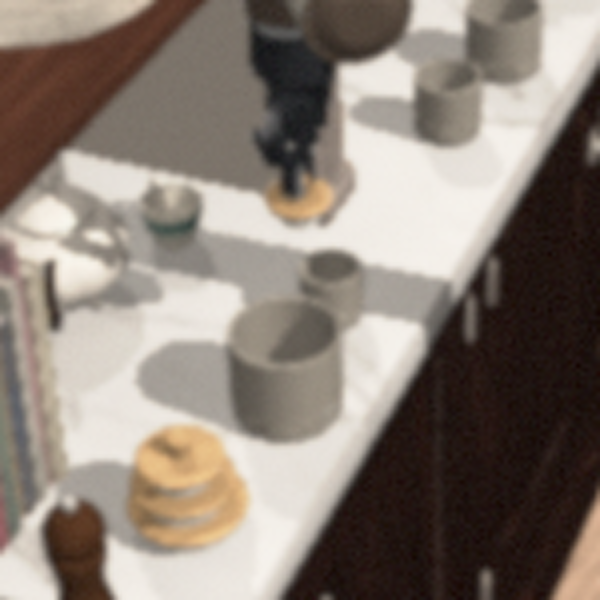

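```bash
cat > lid.py <<'E'
import sys
from h import *
# lid.py x y z_disc_top R : extents of points near that height
x,y,z,R=map(float,sys.argv[1:5])
for n in("top","side"):
    im=get_image(n);W=world(im);cam=np.linalg.inv(im["world_to_cam"])[:3,3]
    m=(np.hypot(W[...,0]-x,W[...,1]-y)<R+15)&(abs(W[...,2]-z)<6)
    fr=im["frame"].astype(int); wood=(fr[...,0]-fr[...,2]>40)
    m&=wood
    P=W[m]
    if len(P)<5: print(n,"few",len(P));continue
    t=(z-cam[2])/(P[:,2]-cam[2]);Q=cam+(P-cam)*t[:,None]
    hull=cv2.convexHull(Q[:,:2].astype(np.float32)).reshape(-1,2)
    c,r=cv2.minEnclosingCircle(hull)
    print(n,len(P),"meanz",np.median(P[:,2]).round(1),"min",Q.min(0)[:2].round(1),"max",Q.max(0)[:2].round(1),"mid",((Q.min(0)+Q.max(0))/2)[:2].round(1),"circ",np.round(c,1),round(r,1))
E
python3 lid.py 498 191.4 177.8 31; echo stack; python3 lid.py 497.5 442 81 38
```

```text
top few 3
side 96 meanz 177.6 min [467.1 166.6] max [525.2 228.2] mid [496.2 197.4] circ [494.2 196.9] 31.3
stack
top 128 meanz 80.0 min [461.  404.8] max [533.8 477.5] mid [497.4 441.2] circ [497.1 442.2] 37.5
side 240 meanz 81.4 min [459.3 404. ] max [533.7 480.1] mid [496.5 442.1] circ [496.9 442.2] 38.3
```

Call:
play_rows([
  {"tx": -0.01, "ty": 0.06, "tz": 0.02, "spin": 0, "gripper": 1},
  {"tx": -0.018, "ty": 0.14, "tz": 0.06, "spin": 0, "gripper": 1},
  {"tx": -0.018, "ty": 0.193, "tz": 0.12, "spin": 0, "gripper": 1},
  {"tx": -0.018, "ty": 0.193, "tz": 0.2, "spin": 0, "gripper": 1},
  {"tx": -0.018, "ty": 0.193, "tz": 0.27, "spin": 0, "gripper": 1},
  {"tx": -0.018, "ty": 0.193, "tz": 0.28, "spin": 0, "gripper": 1},
  {"tx": -0.018, "ty": 0.193, "tz": 0.28, "spin": 0, "gripper": 1},
])

```text
clock: 6.98
position: [493.4, 142.7, 125.9]
ee_rot: [1.0, -0.0, 0.0, 0.0]
contact_force: [0.2, 0.1, -0.9]
gripper_width: 19.5
```

```bash
python3 go.py 493,143,86; python3 -c "
from h import *
o=snap('g')
s=o['side']['frame'][150:250,200:300];cv2.imwrite('pics/g_sz.png',cv2.resize(s,None,fx=6,fy=6,interpolation=cv2.INTER_CUBIC)[:,:,::-1])"
```

```text
t 6.975 p [493.4 142.7 125.9] w 19.5 F [ 0.2  0.1 -0.9] xaxis [ 1. -0.  0.] z [ 0.e+00 -2.e-04 -1.e+00]
493,143,86 -> [-0.0014 -0.0013  0.1596]
```

View pics/g_sz.png

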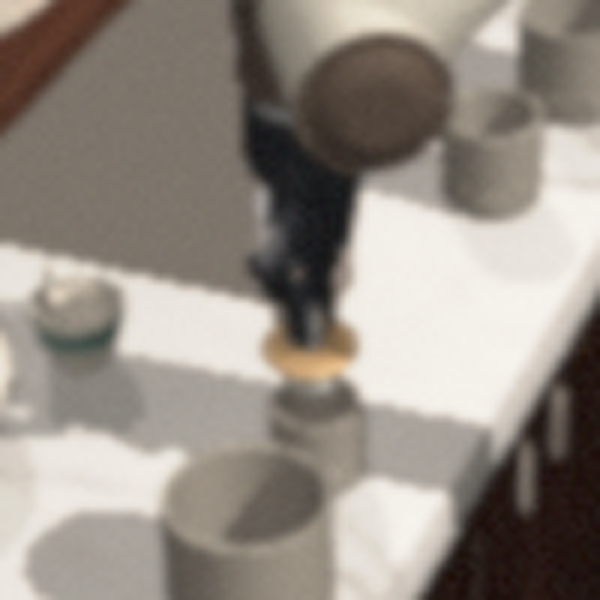

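```bash
python3 lid.py 493 143 107.6 31
python3 - <<'E'
from h import *
im=get_image("side");K=im["mtx"]
def pr(p):
    c=im["world_to_cam"]@np.r_[p,1];return (K@np.array([c[0],-c[1],-c[2]]))[:2]/-c[2]
print("lid expected px",(pr([493,143,107])-[200,150])*6,"jar rim",(pr([493,143,60])-[200,150])*6)
E
```

```text
top few 0
side 80 meanz 108.1 min [464.6 122.5] max [519.5 178.7] mid [492.1 150.6] circ [492.2 150.2] 28.6
lid expected px [308.38546373 341.04316925] jar rim [310.57732876 401.4602203 ]
```

Call:
play_rows([
  {"tx": -0.004, "ty": -0.001, "tz": 0.03, "spin": 0, "gripper": 1},
  {"tx": -0.005, "ty": -0.001, "tz": 0.06, "spin": 0, "gripper": 1},
  {"tx": -0.005, "ty": -0.001, "tz": 0.09, "spin": 0, "gripper": 1},
  {"tx": -0.005, "ty": -0.001, "tz": 0.12, "spin": 0, "gripper": 1},
  {"tx": -0.005, "ty": -0.001, "tz": 0.14, "spin": 0, "gripper": 1},
  {"tx": -0.005, "ty": -0.001, "tz": 0.15, "spin": 0, "gripper": 1},
  {"tx": -0.005, "ty": -0.001, "tz": 0.15, "spin": 0, "gripper": 1},
])

```text
clock: 8.1
position: [492.1, 143.5, 88.2]
ee_rot: [1.0, 0.0, -0.0, 0.0]
contact_force: [0.1, -0.6, -0.5]
gripper_width: 19.3
```

```bash
python3 go.py 492,143,85.3; python3 -c "
from h import *
o=snap('i')
s=o['side']['frame'][150:250,200:300];cv2.imwrite('pics/i_sz.png',cv2.resize(s,None,fx=6,fy=6,interpolation=cv2.INTER_CUBIC)[:,:,::-1])"
```

```text
t 8.1 p [492.1 143.5  88.2] w 19.3 F [ 0.1 -0.6 -0.5] xaxis [ 1.e+00  4.e-04 -1.e-04] z [-1.e-04 -2.e-04 -1.e+00]
492,143,85.3 -> [-0.0004  0.0021  0.0116]
```

View pics/i_sz.png

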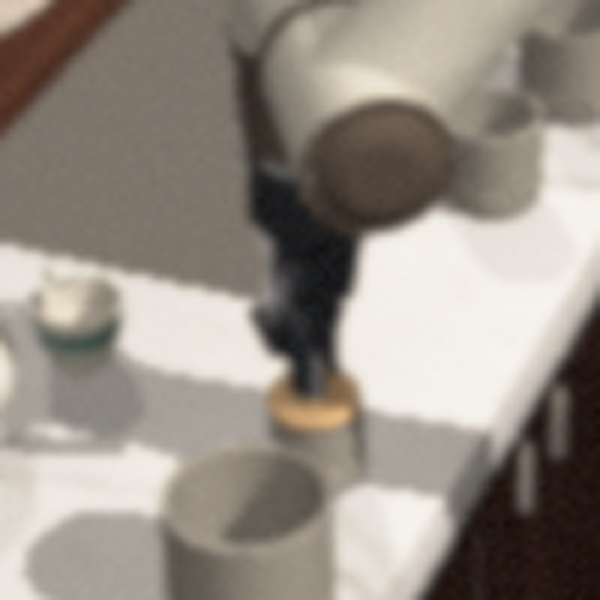

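Call:
play_rows([
  {"tx": 0, "ty": 0, "tz": 0.006, "spin": 0, "gripper": 1},
  {"tx": 0, "ty": 0, "tz": 0.012, "spin": 0, "gripper": 1},
  {"tx": 0, "ty": 0, "tz": 0.013, "spin": 0, "gripper": 1},
  {"tx": 0, "ty": 0, "tz": 0.013, "spin": 0, "gripper": 1},
])

```text
clock: 8.7
position: [492.9, 144.1, 86.7]
ee_rot: [1.0, 0.001, 0.001, -0.001]
contact_force: [-2.9, -0.3, 7.9]
gripper_width: 19.3
```

```bash
python3 go.py 492,143,85.3
```

```text
t 8.7 p [492.9 144.1  86.7] w 19.3 F [-2.9 -0.3  7.9] xaxis [1.     0.0011 0.0025] z [ 0.0025  0.0011 -1.    ]
492,143,85.3 -> [-0.0038  0.0042  0.0057]
```

Call:
play_rows([
  {"tx": 0, "ty": 0, "tz": 0, "spin": 0, "gripper": 0.2},
  {"tx": 0, "ty": 0, "tz": 0, "spin": 0, "gripper": -0.3},
  {"tx": 0, "ty": 0, "tz": 0, "spin": 0, "gripper": -0.3},
  {"tx": 0, "ty": 0, "tz": 0, "spin": 0, "gripper": -0.3},
  {"tx": 0, "ty": 0, "tz": -0.05, "spin": 0, "gripper": -0.3},
  {"tx": 0, "ty": 0, "tz": -0.15, "spin": 0, "gripper": -0.3},
  {"tx": 0, "ty": 0, "tz": -0.3, "spin": 0, "gripper": -0.3},
  {"tx": 0, "ty": -0.1, "tz": -0.4, "spin": 0, "gripper": -0.3},
  {"tx": 0, "ty": -0.25, "tz": -0.4, "spin": 0, "gripper": -0.3},
  {"tx": 0, "ty": -0.45, "tz": -0.4, "spin": 0, "gripper": -0.3},
  {"tx": 0, "ty": -0.65, "tz": -0.4, "spin": 0, "gripper": -0.3},
  {"tx": 0, "ty": -0.85, "tz": -0.4, "spin": 0, "gripper": -0.3},
])

```text
clock: 10.2
position: [492.0, 357.7, 186.3]
ee_rot: [1.0, 0.0, 0.0, -0.0]
contact_force: [1.2, 0.8, -0.2]
gripper_width: 55.5
```

```bash
python3 go.py 497.5,441.5,150;python3 lid.py 492.5 143 67 31;python3 lid.py 497.5 442 81 38; python3 -c "
from h import *
o=snap('j')
s=o['side']['frame'][150:250,200:300];cv2.imwrite('pics/j_sz.png',cv2.resize(s,None,fx=6,fy=6,interpolation=cv2.INTER_CUBIC)[:,:,::-1])"
```

```text
t 10.2 p [492.  357.7 186.3] w 55.5 F [ 1.2  0.8 -0.2] xaxis [1.e+00 4.e-04 1.e-03] z [ 1.e-03  9.e-04 -1.e+00]
497.5,441.5,150 -> [ 0.0222 -0.3352  0.1454]
top 74 meanz 66.6 min [464.6 120.2] max [518.5 174. ] mid [491.5 147.1] circ [492.5 146.8] 28.6
side 83 meanz 68.1 min [464.9 118.9] max [517.6 176.4] mid [491.2 147.7] circ [492.4 147.8] 29.5
top few 0
side 244 meanz 81.5 min [459.3 404. ] max [533.7 480.1] mid [496.5 442.1] circ [496.9 442.2] 38.3
```

View pics/j_sz.png

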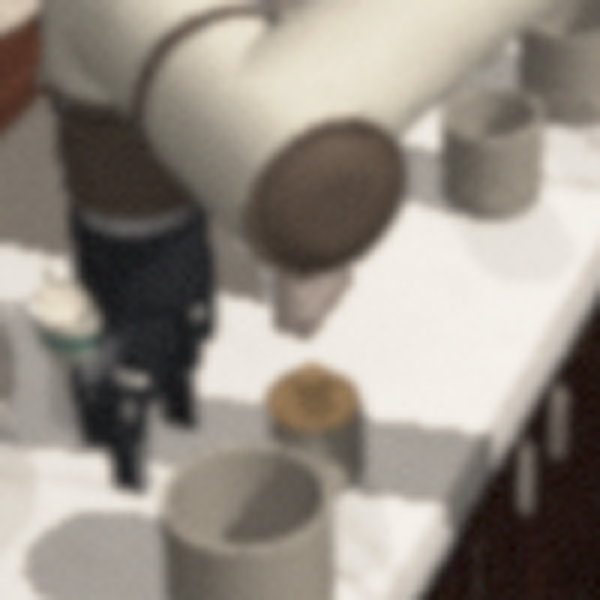

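Call:
play_rows([
  {"tx": 0.01, "ty": -0.15, "tz": 0, "spin": 0, "gripper": -0.3},
  {"tx": 0.021, "ty": -0.3, "tz": 0.0, "spin": 0, "gripper": -0.3},
  {"tx": 0.021, "ty": -0.336, "tz": 0.05, "spin": 0, "gripper": -0.3},
  {"tx": 0.021, "ty": -0.336, "tz": 0.16, "spin": 0, "gripper": -0.3},
  {"tx": 0.021, "ty": -0.336, "tz": 0.24, "spin": 0, "gripper": -0.3},
  {"tx": 0.021, "ty": -0.336, "tz": 0.24, "spin": 0, "gripper": -0.3},
  {"tx": 0.021, "ty": -0.336, "tz": 0.24, "spin": 0, "gripper": -0.3},
])

```text
clock: 11.38
position: [497.8, 439.5, 126.0]
ee_rot: [1.0, -0.0, 0.0, -0.0]
contact_force: [0.4, -0.5, 0.2]
gripper_width: 55.4
```

```bash
python3 go.py 497.5,442,99.3
```

```text
t 11.375 p [497.8 439.5 126. ] w 55.4 F [ 0.4 -0.5  0.2] xaxis [ 1.e+00 -3.e-04  1.e-03] z [ 1.e-03  6.e-04 -1.e+00]
497.5,442,99.3 -> [-0.0014 -0.0099  0.107 ]
```

Call:
play_rows([
  {"tx": 0, "ty": -0.01, "tz": 0.05, "spin": 0, "gripper": -0.3},
  {"tx": 0, "ty": -0.01, "tz": 0.09, "spin": 0, "gripper": -0.3},
  {"tx": 0, "ty": -0.01, "tz": 0.107, "spin": 0, "gripper": -0.3},
  {"tx": 0, "ty": -0.01, "tz": 0.107, "spin": 0, "gripper": -0.3},
  {"tx": 0, "ty": -0.01, "tz": 0.107, "spin": 0, "gripper": 0.2},
  {"tx": 0, "ty": -0.01, "tz": 0.107, "spin": 0, "gripper": 1},
  {"tx": 0, "ty": -0.01, "tz": 0.107, "spin": 0, "gripper": 1},
  {"tx": 0, "ty": -0.01, "tz": 0.107, "spin": 0, "gripper": 1},
  {"tx": 0, "ty": -0.01, "tz": 0.107, "spin": 0, "gripper": 1},
])

```text
clock: 12.5
position: [497.4, 442.9, 98.7]
ee_rot: [1.0, 0.0, 0.0, -0.0]
contact_force: [0.3, -0.3, 1.3]
gripper_width: 19.6
```

```bash
python3 go.py 450,143,195
```

```text
t 12.5 p [497.4 442.9  98.7] w 19.6 F [ 0.3 -0.3  1.3] xaxis [1.e+00 4.e-04 7.e-04] z [ 7.e-04  8.e-04 -1.e+00]
450,143,195 -> [-0.19    1.199  -0.3862]
```

Call:
play_rows([
  {"tx": 0, "ty": 0, "tz": -0.05, "spin": 0, "gripper": 1},
  {"tx": 0, "ty": 0, "tz": -0.12, "spin": 0, "gripper": 1},
  {"tx": 0, "ty": 0, "tz": -0.24, "spin": 0, "gripper": 1},
  {"tx": 0, "ty": 0.04, "tz": -0.36, "spin": 0, "gripper": 1},
  {"tx": -0.04, "ty": 0.14, "tz": -0.4, "spin": 0, "gripper": 1},
  {"tx": -0.08, "ty": 0.3, "tz": -0.4, "spin": 0, "gripper": 1},
  {"tx": -0.12, "ty": 0.46, "tz": -0.4, "spin": 0, "gripper": 1},
  {"tx": -0.16, "ty": 0.62, "tz": -0.4, "spin": 0, "gripper": 1},
  {"tx": -0.2, "ty": 0.78, "tz": -0.4, "spin": 0, "gripper": 1},
  {"tx": -0.22, "ty": 0.94, "tz": -0.4, "spin": 0, "gripper": 1},
  {"tx": -0.22, "ty": 1.0, "tz": -0.4, "spin": 0, "gripper": 1},
  {"tx": -0.22, "ty": 1.0, "tz": -0.4, "spin": 0, "gripper": 1},
])

```text
clock: 14.0
position: [442.8, 192.3, 199.3]
ee_rot: [1.0, -0.0, 0.001, -0.001]
contact_force: [-0.1, 0.7, -0.3]
gripper_width: 19.2
```

```bash
python3 go.py 501,-198,195;  python3 -c "
from h import *
o=snap('k')
s=o['side']['frame'][100:320,170:390];cv2.imwrite('pics/k_sz.png',cv2.resize(s,None,fx=2.7,fy=2.7,interpolation=cv2.INTER_CUBIC)[:,:,::-1])"
```

```text
t 14.0 p [442.8 192.3 199.3] w 19.2 F [-0.1  0.7 -0.3] xaxis [ 1.0e+00 -8.0e-04  1.6e-03] z [ 0.0016  0.0013 -1.    ]
501,-198,195 -> [0.234  1.5612 0.0157]
```

View pics/k_sz.png

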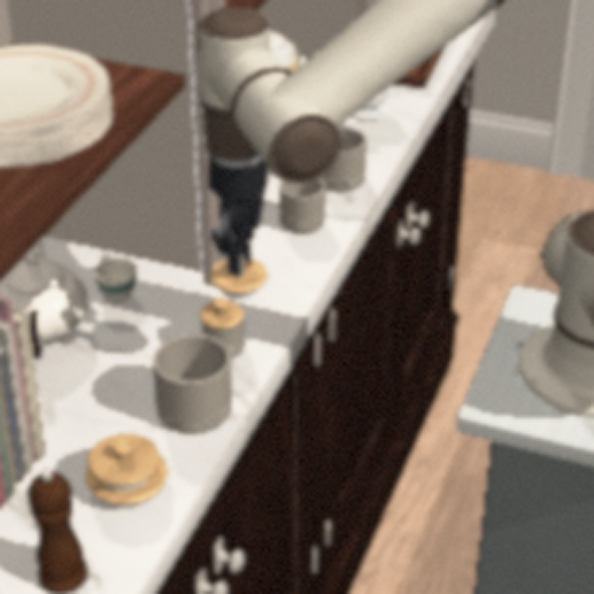

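Call:
play_rows([
  {"tx": 0, "ty": 0.05, "tz": 0, "spin": 0, "gripper": 1},
  {"tx": -0.04, "ty": 0.18, "tz": 0, "spin": 0, "gripper": 1},
  {"tx": -0.06, "ty": 0.34, "tz": 0, "spin": 0, "gripper": 1},
  {"tx": -0.06, "ty": 0.5, "tz": 0, "spin": 0, "gripper": 1},
  {"tx": -0.06, "ty": 0.66, "tz": 0, "spin": 0, "gripper": 1},
  {"tx": -0.06, "ty": 0.82, "tz": 0, "spin": 0, "gripper": 1},
  {"tx": -0.06, "ty": 0.98, "tz": 0, "spin": 0, "gripper": 1},
  {"tx": -0.06, "ty": 1.0, "tz": 0, "spin": 0, "gripper": 1},
])

```text
clock: 15.1
position: [427.1, -59.1, 198.1]
ee_rot: [1.0, -0.001, -0.0, 0.0]
contact_force: [-0.8, 0.1, -0.3]
gripper_width: 19.1
```

```bash
python3 go.py 501,-198,195
```

```text
t 15.1 p [427.1 -59.1 198.1] w 19.1 F [-0.8  0.1 -0.3] xaxis [ 1.0e+00 -2.5e-03 -8.0e-04] z [-8.e-04 -3.e-04 -1.e+00]
501,-198,195 -> [0.2969 0.5547 0.0122]
```

Call:
play_rows([
  {"tx": 0, "ty": 0.12, "tz": 0, "spin": 0, "gripper": 1},
  {"tx": 0.05, "ty": 0.28, "tz": 0, "spin": 0, "gripper": 1},
  {"tx": 0.15, "ty": 0.44, "tz": 0, "spin": 0, "gripper": 1},
  {"tx": 0.25, "ty": 0.53, "tz": 0, "spin": 0, "gripper": 1},
  {"tx": 0.297, "ty": 0.555, "tz": 0.06, "spin": 0, "gripper": 1},
  {"tx": 0.297, "ty": 0.555, "tz": 0.14, "spin": 0, "gripper": 1},
  {"tx": 0.297, "ty": 0.555, "tz": 0.22, "spin": 0, "gripper": 1},
  {"tx": 0.297, "ty": 0.555, "tz": 0.24, "spin": 0, "gripper": 1},
  {"tx": 0.297, "ty": 0.555, "tz": 0.24, "spin": 0, "gripper": 1},
  {"tx": 0.297, "ty": 0.555, "tz": 0.24, "spin": 0, "gripper": 1},
])

```text
clock: 16.35
position: [502.2, -196.0, 139.1]
ee_rot: [1.0, 0.001, 0.001, 0.0]
contact_force: [0.4, -0.8, 0.3]
gripper_width: 19.3
```

```bash
python3 go.py 501,-198,95;python3 -c "
from h import *
o=snap('l')
s=o['side']['frame'][100:200,240:340];cv2.imwrite('pics/l_sz.png',cv2.resize(s,None,fx=6,fy=6,interpolation=cv2.INTER_CUBIC)[:,:,::-1])"
```

```text
t 16.35 p [ 502.2 -196.   139.1] w 19.3 F [ 0.4 -0.8  0.3] xaxis [1.     0.0011 0.0016] z [ 1.6e-03 -3.0e-04 -1.0e+00]
501,-198,95 -> [-0.0052  0.0081  0.1764]
```

View pics/l_sz.png

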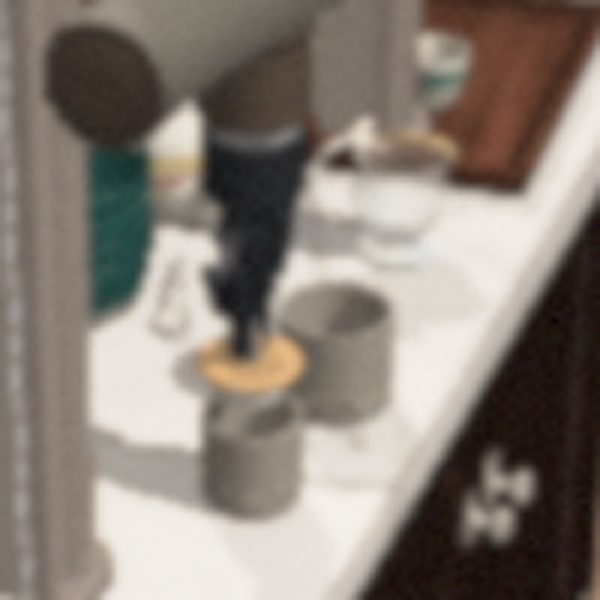

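Call:
play_rows([
  {"tx": -0.003, "ty": 0.006, "tz": 0.03, "spin": 0, "gripper": 1},
  {"tx": -0.003, "ty": 0.006, "tz": 0.06, "spin": 0, "gripper": 1},
  {"tx": -0.003, "ty": 0.006, "tz": 0.09, "spin": 0, "gripper": 1},
  {"tx": -0.003, "ty": 0.006, "tz": 0.12, "spin": 0, "gripper": 1},
  {"tx": -0.003, "ty": 0.006, "tz": 0.145, "spin": 0, "gripper": 1},
  {"tx": -0.003, "ty": 0.006, "tz": 0.165, "spin": 0, "gripper": 1},
  {"tx": -0.003, "ty": 0.006, "tz": 0.175, "spin": 0, "gripper": 1},
  {"tx": -0.003, "ty": 0.006, "tz": 0.175, "spin": 0, "gripper": 1},
])

```text
clock: 17.45
position: [501.4, -198.0, 95.8]
ee_rot: [1.0, 0.001, 0.001, 0.0]
contact_force: [-1.5, -0.3, 5.8]
gripper_width: 19.4
```

```bash
python3 go.py 501,-198,94.5;python3 -c "
from h import *
o=snap('m')
s=o['side']['frame'][100:200,240:340];cv2.imwrite('pics/m_sz.png',cv2.resize(s,None,fx=6,fy=6,interpolation=cv2.INTER_CUBIC)[:,:,::-1])"
```

```text
t 17.45 p [ 501.4 -198.    95.8] w 19.4 F [-1.5 -0.3  5.8] xaxis [1.     0.0011 0.0011] z [ 1.1e-03 -8.0e-04 -1.0e+00]
501,-198,94.5 -> [-0.0017  0.      0.0053]
```

View pics/m_sz.png

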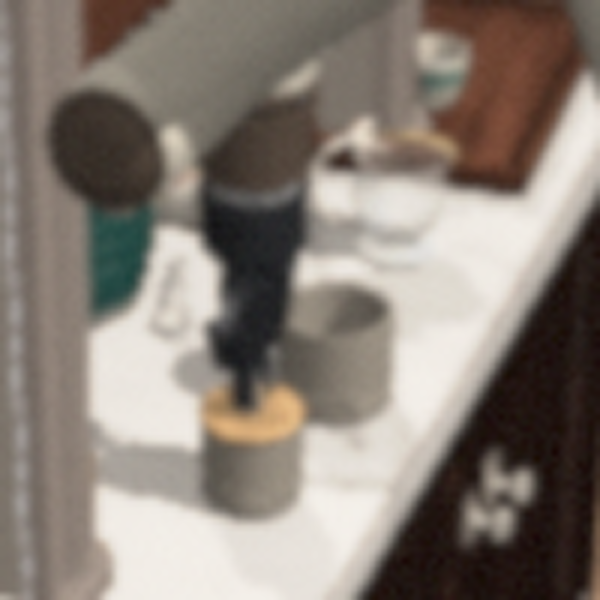

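Seated. Release, rise, and back off away from the post.

Call:
play_rows([
  {"tx": 0, "ty": 0, "tz": 0, "spin": 0, "gripper": 0.2},
  {"tx": 0, "ty": 0, "tz": 0, "spin": 0, "gripper": -0.3},
  {"tx": 0, "ty": 0, "tz": 0, "spin": 0, "gripper": -0.3},
  {"tx": 0, "ty": 0, "tz": 0, "spin": 0, "gripper": -0.3},
  {"tx": 0, "ty": 0, "tz": -0.05, "spin": 0, "gripper": -0.3},
  {"tx": 0, "ty": 0, "tz": -0.15, "spin": 0, "gripper": -0.3},
  {"tx": -0.1, "ty": 0, "tz": -0.3, "spin": 0, "gripper": -0.3},
  {"tx": -0.24, "ty": -0.06, "tz": -0.4, "spin": 0, "gripper": -0.3},
  {"tx": -0.29, "ty": -0.25, "tz": -0.4, "spin": 0, "gripper": -0.3},
  {"tx": -0.29, "ty": -0.5, "tz": -0.4, "spin": 0, "gripper": -0.3},
  {"tx": -0.29, "ty": -0.75, "tz": -0.4, "spin": 0, "gripper": -0.3},
  {"tx": -0.29, "ty": -1, "tz": -0.4, "spin": 0, "gripper": -0.3},
])

```text
clock: 19.05
position: [428.3, 54.2, 195.9]
ee_rot: [1.0, 0.0, 0.001, -0.0]
contact_force: [1.5, 0.9, -1.0]
gripper_width: 55.3
```

Call:
play_rows([
  {"tx": 0, "ty": -0.2, "tz": 0, "spin": 0, "gripper": -0.3},
  {"tx": 0, "ty": -0.4, "tz": 0, "spin": 0, "gripper": -0.3},
  {"tx": 0, "ty": -0.6, "tz": 0, "spin": 0, "gripper": -0.3},
  {"tx": 0.05, "ty": -0.8, "tz": 0, "spin": 0, "gripper": -0.3},
  {"tx": 0.1, "ty": -1, "tz": 0, "spin": 0, "gripper": -0.3},
  {"tx": 0.1, "ty": -1, "tz": 0, "spin": 0, "gripper": -0.3},
])

```text
clock: 19.8
position: [454.0, 305.4, 194.9]
ee_rot: [1.0, 0.002, 0.001, -0.001]
contact_force: [-0.4, -0.8, 0.8]
gripper_width: 55.3
```

```bash
python3 go.py 497,442,95;python3 lid.py 501 -198 77 38;python3 lid.py 497 442 54 45;python3 lid.py 492.5 143 67 31
```

```text
t 19.8 p [454.  305.4 194.9] w 55.3 F [-0.4 -0.8  0.8] xaxis [1.     0.0034 0.0013] z [ 0.0013  0.001  -1.    ]
497,442,95 -> [ 0.1734 -0.5454  0.4005]
top 129 meanz 76.2 min [ 466.6 -228.6] max [ 534.7 -160.3] mid [ 500.6 -194.4] circ [ 501.1 -194.5] 37.4
side 13 meanz 77.1 min [ 462.7 -227.8] max [ 487.  -183.9] mid [ 474.8 -205.9] circ [ 474.8 -206.6] 24.5
top 107 meanz 53.5 min [457.  404.8] max [540.1 483.8] mid [498.6 444.3] circ [497.2 442.3] 43.6
side 348 meanz 54.5 min [452.7 396.5] max [540.4 486.4] mid [496.6 441.4] circ [496.  441.2] 45.7
top 67 meanz 66.5 min [464.6 120.1] max [518.5 173.9] mid [491.5 147. ] circ [492.  145.9] 30.3
side 101 meanz 67.5 min [459.1 118.9] max [520.1 177.7] mid [489.6 148.3] circ [489.7 147.4] 31.2
```

Call:
play_rows([
  {"tx": 0.05, "ty": -0.15, "tz": 0, "spin": 0, "gripper": -0.3},
  {"tx": 0.1, "ty": -0.35, "tz": 0.0, "spin": 0, "gripper": -0.3},
  {"tx": 0.15, "ty": -0.5, "tz": 0.05, "spin": 0, "gripper": -0.3},
  {"tx": 0.173, "ty": -0.545, "tz": 0.18, "spin": 0, "gripper": -0.3},
  {"tx": 0.173, "ty": -0.545, "tz": 0.3, "spin": 0, "gripper": -0.3},
  {"tx": 0.173, "ty": -0.545, "tz": 0.38, "spin": 0, "gripper": -0.3},
  {"tx": 0.173, "ty": -0.545, "tz": 0.4, "spin": 0, "gripper": -0.3},
  {"tx": 0.173, "ty": -0.545, "tz": 0.4, "spin": 0, "gripper": -0.3},
])

```text
clock: 21.1
position: [496.9, 438.3, 95.2]
ee_rot: [1.0, -0.0, 0.0, -0.0]
contact_force: [-0.2, 0.2, -0.3]
gripper_width: 55.9
```

```bash
python3 go.py 497,442,72
```

```text
t 21.1 p [496.9 438.3  95.2] w 55.9 F [-0.2  0.2 -0.3] xaxis [ 1.e+00 -0.e+00  6.e-04] z [ 6.e-04  3.e-04 -1.e+00]
497,442,72 -> [ 0.0005 -0.015   0.0928]
```

Call:
play_rows([
  {"tx": 0, "ty": -0.015, "tz": 0.04, "spin": 0, "gripper": -0.3},
  {"tx": 0, "ty": -0.015, "tz": 0.08, "spin": 0, "gripper": -0.3},
  {"tx": 0, "ty": -0.015, "tz": 0.093, "spin": 0, "gripper": -0.3},
  {"tx": 0, "ty": -0.015, "tz": 0.093, "spin": 0, "gripper": -0.3},
  {"tx": 0, "ty": -0.015, "tz": 0.093, "spin": 0, "gripper": 0.2},
  {"tx": 0, "ty": -0.015, "tz": 0.093, "spin": 0, "gripper": 1},
  {"tx": 0, "ty": -0.015, "tz": 0.093, "spin": 0, "gripper": 1},
  {"tx": 0, "ty": -0.015, "tz": 0.093, "spin": 0, "gripper": 1},
  {"tx": 0, "ty": -0.015, "tz": 0.093, "spin": 0, "gripper": 1},
])

```text
clock: 22.22
position: [496.7, 442.6, 71.8]
ee_rot: [1.0, 0.0, 0.0, -0.0]
contact_force: [-0.9, -0.6, 2.8]
gripper_width: 19.7
```

```bash
python3 go.py 430,192,195
```

```text
t 22.225 p [496.7 442.6  71.8] w 19.7 F [-0.9 -0.6  2.8] xaxis [1.e+00 5.e-04 7.e-04] z [ 7.e-04  8.e-04 -1.e+00]
430,192,195 -> [-0.2669  1.0019 -0.4938]
```

Call:
play_rows([
  {"tx": 0, "ty": 0, "tz": -0.05, "spin": 0, "gripper": 1},
  {"tx": 0, "ty": 0, "tz": -0.14, "spin": 0, "gripper": 1},
  {"tx": 0, "ty": 0, "tz": -0.28, "spin": 0, "gripper": 1},
  {"tx": 0, "ty": 0, "tz": -0.42, "spin": 0, "gripper": 1},
  {"tx": -0.02, "ty": 0.1, "tz": -0.5, "spin": 0, "gripper": 1},
  {"tx": -0.06, "ty": 0.25, "tz": -0.5, "spin": 0, "gripper": 1},
  {"tx": -0.12, "ty": 0.42, "tz": -0.5, "spin": 0, "gripper": 1},
  {"tx": -0.18, "ty": 0.59, "tz": -0.5, "spin": 0, "gripper": 1},
  {"tx": -0.24, "ty": 0.76, "tz": -0.5, "spin": 0, "gripper": 1},
  {"tx": -0.27, "ty": 0.92, "tz": -0.5, "spin": 0, "gripper": 1},
  {"tx": -0.27, "ty": 1.0, "tz": -0.5, "spin": 0, "gripper": 1},
  {"tx": -0.27, "ty": 1.0, "tz": -0.5, "spin": 0, "gripper": 1},
])

```text
clock: 23.72
position: [429.3, 191.5, 196.9]
ee_rot: [1.0, -0.001, 0.0, -0.0]
contact_force: [1.0, 1.4, -0.0]
gripper_width: 19.6
```

Call:
play_rows([
  {"tx": 0, "ty": 0.05, "tz": 0, "spin": 0, "gripper": 1},
  {"tx": 0, "ty": 0.18, "tz": 0, "spin": 0, "gripper": 1},
  {"tx": 0, "ty": 0.34, "tz": 0, "spin": 0, "gripper": 1},
  {"tx": 0, "ty": 0.5, "tz": 0, "spin": 0, "gripper": 1},
  {"tx": 0, "ty": 0.66, "tz": 0, "spin": 0, "gripper": 1},
  {"tx": 0, "ty": 0.82, "tz": 0, "spin": 0, "gripper": 1},
  {"tx": 0, "ty": 0.98, "tz": 0, "spin": 0, "gripper": 1},
  {"tx": 0, "ty": 1.0, "tz": 0, "spin": 0, "gripper": 1},
])

```text
clock: 24.72
position: [429.2, -59.3, 196.1]
ee_rot: [1.0, -0.001, -0.0, 0.0]
contact_force: [-0.3, 0.3, -1.1]
gripper_width: 19.4
```

```bash
python3 go.py 430,-300,195 490,-344,150
```

```text
t 24.725 p [429.2 -59.3 196.1] w 19.4 F [-0.3  0.3 -1.1] xaxis [ 1.0e+00 -2.4e-03 -7.0e-04] z [-7.e-04 -2.e-04 -1.e+00]
430,-300,195 -> [0.0054 0.9629 0.0045]
490,-344,150 -> [0.246  1.1383 0.1844]
```

Call:
play_rows([
  {"tx": 0, "ty": 0.05, "tz": 0, "spin": 0, "gripper": 1},
  {"tx": 0, "ty": 0.18, "tz": 0, "spin": 0, "gripper": 1},
  {"tx": 0, "ty": 0.34, "tz": 0, "spin": 0, "gripper": 1},
  {"tx": 0.04, "ty": 0.5, "tz": 0, "spin": 0, "gripper": 1},
  {"tx": 0.08, "ty": 0.66, "tz": 0, "spin": 0, "gripper": 1},
  {"tx": 0.12, "ty": 0.82, "tz": 0, "spin": 0, "gripper": 1},
  {"tx": 0.18, "ty": 0.95, "tz": 0, "spin": 0, "gripper": 1},
  {"tx": 0.24, "ty": 1.0, "tz": 0, "spin": 0, "gripper": 1},
  {"tx": 0.243, "ty": 1.0, "tz": 0, "spin": 0, "gripper": 1},
])

```text
clock: 25.85
position: [490.9, -308.1, 195.4]
ee_rot: [1.0, 0.0, -0.0, -0.0]
contact_force: [-0.0, 0.2, -2.0]
gripper_width: 18.9
```

```bash
python3 go.py 490,-344,150
```

```text
t 25.85 p [ 490.9 -308.1  195.4] w 18.9 F [-0.   0.2 -2. ] xaxis [ 1.e+00  5.e-04 -8.e-04] z [-8.e-04  2.e-04 -1.e+00]
490,-344,150 -> [-0.0037  0.1436  0.1817]
```

Call:
play_rows([
  {"tx": -0.004, "ty": 0.07, "tz": 0, "spin": 0, "gripper": 1},
  {"tx": -0.004, "ty": 0.14, "tz": 0.04, "spin": 0, "gripper": 1},
  {"tx": -0.004, "ty": 0.143, "tz": 0.1, "spin": 0, "gripper": 1},
  {"tx": -0.004, "ty": 0.143, "tz": 0.17, "spin": 0, "gripper": 1},
  {"tx": -0.004, "ty": 0.143, "tz": 0.18, "spin": 0, "gripper": 1},
  {"tx": -0.004, "ty": 0.143, "tz": 0.18, "spin": 0, "gripper": 1},
  {"tx": -0.004, "ty": 0.143, "tz": 0.18, "spin": 0, "gripper": 1},
])

```text
clock: 26.72
position: [489.4, -343.6, 152.0]
ee_rot: [1.0, 0.0, 0.001, 0.0]
contact_force: [-0.0, -0.7, -0.9]
gripper_width: 19.7
```

```bash
python3 go.py 489.7,-344,104.6;python3 fit.py | grep -E " L| M"; python3 -c "
from h import *
o=snap('n')
s=o['side']['frame'][80:180,250:350];cv2.imwrite('pics/n_sz.png',cv2.resize(s,None,fx=6,fy=6,interpolation=cv2.INTER_CUBIC)[:,:,::-1])"
```

```text
t 26.725 p [ 489.4 -343.6  152. ] w 19.7 F [-0.  -0.7 -0.9] xaxis [1.0e+00 6.0e-04 1.2e-03] z [ 1.2e-03 -6.0e-04 -1.0e+00]
489.7,-344,104.6 -> [0.001  0.0017 0.1896]
top M (array([ 502.8, -195.1]), 6, np.float64(2.5))
top L None
side M (array([ 501.8, -201.9]), 76, np.float64(10.1))
side L (array([ 488.3, -343.5]), 60, np.float64(4.2))
```

View pics/n_sz.png

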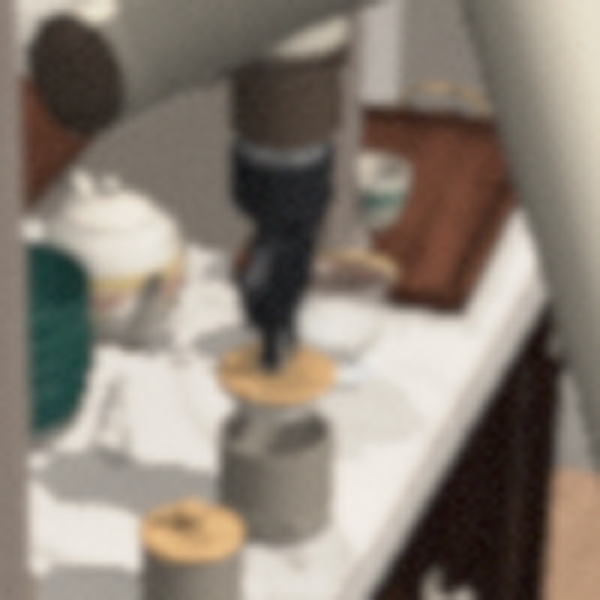

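Call:
play_rows([
  {"tx": 0, "ty": 0.001, "tz": 0.04, "spin": 0, "gripper": 1},
  {"tx": 0, "ty": 0.001, "tz": 0.08, "spin": 0, "gripper": 1},
  {"tx": 0, "ty": 0.001, "tz": 0.11, "spin": 0, "gripper": 1},
  {"tx": 0, "ty": 0.001, "tz": 0.14, "spin": 0, "gripper": 1},
  {"tx": 0, "ty": 0.001, "tz": 0.165, "spin": 0, "gripper": 1},
  {"tx": 0, "ty": 0.001, "tz": 0.18, "spin": 0, "gripper": 1},
  {"tx": 0, "ty": 0.001, "tz": 0.188, "spin": 0, "gripper": 1},
  {"tx": 0, "ty": 0.001, "tz": 0.188, "spin": 0, "gripper": 1},
])

```text
clock: 28.08
position: [489.3, -344.1, 105.4]
ee_rot: [1.0, 0.0, 0.0, 0.0]
contact_force: [-1.2, -1.4, 3.1]
gripper_width: 19.8
```

```bash
python3 go.py 489.7,-344,104.6; python3 -c "
from h import *
o=snap('o')
s=o['side']['frame'][80:180,250:350];cv2.imwrite('pics/o_sz.png',cv2.resize(s,None,fx=6,fy=6,interpolation=cv2.INTER_CUBIC)[:,:,::-1])"
```

```text
t 28.075 p [ 489.3 -344.1  105.4] w 19.8 F [-1.2 -1.4  3.1] xaxis [1.e+00 8.e-04 1.e-03] z [ 0.001 -0.001 -1.   ]
489.7,-344,104.6 -> [ 0.0016 -0.0003  0.0033]
```

View pics/o_sz.png

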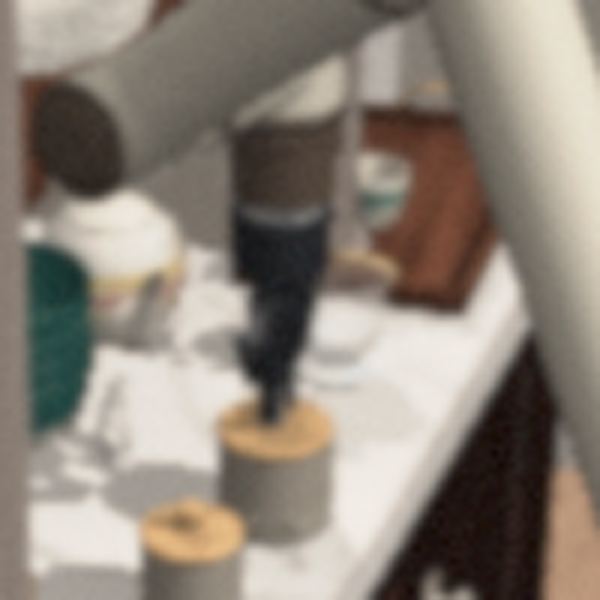

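Seated. Release and return for the last lid.

Call:
play_rows([
  {"tx": 0, "ty": 0, "tz": 0, "spin": 0, "gripper": 0.2},
  {"tx": 0, "ty": 0, "tz": 0, "spin": 0, "gripper": -0.3},
  {"tx": 0, "ty": 0, "tz": 0, "spin": 0, "gripper": -0.3},
  {"tx": 0, "ty": 0, "tz": 0, "spin": 0, "gripper": -0.3},
  {"tx": 0, "ty": 0, "tz": -0.05, "spin": 0, "gripper": -0.3},
  {"tx": 0, "ty": 0, "tz": -0.15, "spin": 0, "gripper": -0.3},
  {"tx": -0.06, "ty": 0, "tz": -0.3, "spin": 0, "gripper": -0.3},
  {"tx": -0.15, "ty": -0.1, "tz": -0.36, "spin": 0, "gripper": -0.3},
  {"tx": -0.24, "ty": -0.3, "tz": -0.36, "spin": 0, "gripper": -0.3},
  {"tx": -0.24, "ty": -0.5, "tz": -0.36, "spin": 0, "gripper": -0.3},
  {"tx": -0.24, "ty": -0.75, "tz": -0.36, "spin": 0, "gripper": -0.3},
  {"tx": -0.24, "ty": -1, "tz": -0.36, "spin": 0, "gripper": -0.3},
])

```text
clock: 29.68
position: [429.1, -92.1, 195.6]
ee_rot: [1.0, -0.0, 0.001, -0.0]
contact_force: [1.2, -0.4, -0.0]
gripper_width: 55.4
```

Call:
play_rows([
  {"tx": 0, "ty": -0.2, "tz": 0, "spin": 0, "gripper": -0.3},
  {"tx": 0, "ty": -0.4, "tz": 0, "spin": 0, "gripper": -0.3},
  {"tx": 0, "ty": -0.6, "tz": 0, "spin": 0, "gripper": -0.3},
  {"tx": 0, "ty": -0.8, "tz": 0, "spin": 0, "gripper": -0.3},
  {"tx": 0, "ty": -1, "tz": 0, "spin": 0, "gripper": -0.3},
])

```text
clock: 30.3
position: [428.8, 158.2, 195.6]
ee_rot: [1.0, 0.0, 0.001, -0.001]
contact_force: [1.4, 0.3, 0.5]
gripper_width: 56.0
```

Call:
play_rows([
  {"tx": 0, "ty": -0.2, "tz": 0, "spin": 0, "gripper": -0.3},
  {"tx": 0.05, "ty": -0.4, "tz": 0, "spin": 0, "gripper": -0.3},
  {"tx": 0.1, "ty": -0.6, "tz": 0, "spin": 0, "gripper": -0.3},
  {"tx": 0.15, "ty": -0.8, "tz": 0, "spin": 0, "gripper": -0.3},
  {"tx": 0.2, "ty": -0.85, "tz": 0, "spin": 0, "gripper": -0.3},
  {"tx": 0.2, "ty": -0.85, "tz": 0, "spin": 0, "gripper": -0.3},
])

```text
clock: 31.05
position: [479.1, 369.8, 194.5]
ee_rot: [1.0, 0.0, 0.0, -0.0]
contact_force: [-0.8, -0.7, -0.9]
gripper_width: 55.7
```

```bash
python3 go.py 496.5,442,70 ;python3 lid.py 496.5 442 27 52;python3 lid.py 490 -344 87 45;python3 fit.py|grep XL; python3 -c "
from h import *
o=snap('p')
s=o['side']['frame'];cv2.imwrite('pics/p_sz.png',cv2.resize(s,None,fx=1.5,fy=1.5,interpolation=cv2.INTER_CUBIC)[:,:,::-1])"
```

```text
t 31.05 p [479.1 369.8 194.5] w 55.7 F [-0.8 -0.7 -0.9] xaxis [1.e+00 1.e-03 4.e-04] z [ 4.e-04  3.e-04 -1.e+00]
496.5,442,70 -> [ 0.0696 -0.2887  0.498 ]
top 11 meanz 26.5 min [515.7 395.1] max [541.2 424.8] mid [528.5 410. ] circ [528.5 410. ] 19.5
side 477 meanz 27.8 min [445.7 386.2] max [546.3 490. ] mid [496.  438.1] circ [496.2 438.3] 52.7
top 177 meanz 86.3 min [ 448.7 -380.5] max [ 531.  -298.2] mid [ 489.8 -339.4] circ [ 489.8 -339.4] 44.3
side 76 meanz 88.0 min [ 445.9 -382.3] max [ 492.6 -292.6] mid [ 469.2 -337.5] circ [ 477.  -337.5] 45.2
top XL (array([476.4, 277.8]), 52, np.float64(1.5))
side XL (array([477.7, 277.2]), 141, np.float64(3.3))
```

View pics/p_sz.png

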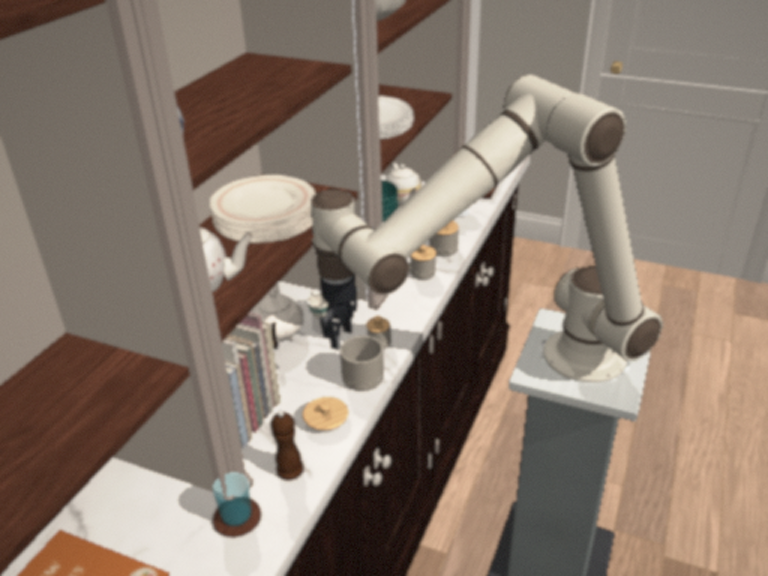

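Call:
play_rows([
  {"tx": 0.03, "ty": -0.12, "tz": 0, "spin": 0, "gripper": -0.3},
  {"tx": 0.069, "ty": -0.25, "tz": 0.1, "spin": 0, "gripper": -0.3},
  {"tx": 0.069, "ty": -0.277, "tz": 0.22, "spin": 0, "gripper": -0.3},
  {"tx": 0.069, "ty": -0.277, "tz": 0.36, "spin": 0, "gripper": -0.3},
  {"tx": 0.069, "ty": -0.277, "tz": 0.47, "spin": 0, "gripper": -0.3},
  {"tx": 0.069, "ty": -0.277, "tz": 0.49, "spin": 0, "gripper": -0.3},
  {"tx": 0.069, "ty": -0.277, "tz": 0.49, "spin": 0, "gripper": -0.3},
])

```text
clock: 32.48
position: [496.4, 438.3, 72.3]
ee_rot: [1.0, 0.0, 0.0, -0.0]
contact_force: [-1.2, -1.0, 0.2]
gripper_width: 55.2
```

```bash
python3 go.py 496.5,440,45; python3 -c "
from h import *
W=None
o=snap('q')
s=o['side']['frame'][220:320,160:260];cv2.imwrite('pics/q_sz.png',cv2.resize(s,None,fx=6,fy=6,interpolation=cv2.INTER_CUBIC)[:,:,::-1])"
```

```text
t 32.475 p [496.4 438.3  72.3] w 55.2 F [-1.2 -1.   0.2] xaxis [1.e+00 6.e-04 7.e-04] z [ 7.e-04  3.e-04 -1.e+00]
496.5,440,45 -> [ 0.0005 -0.0066  0.1094]
```

View pics/q_sz.png

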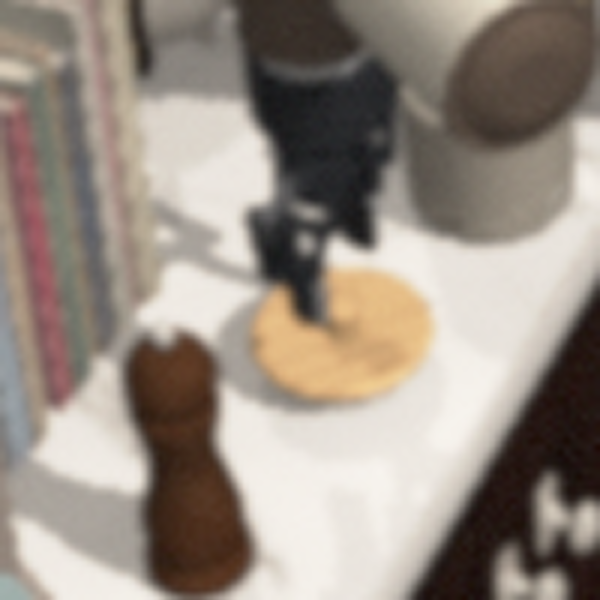

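Call:
play_rows([
  {"tx": 0, "ty": -0.008, "tz": 0.05, "spin": 0, "gripper": -0.3},
  {"tx": 0, "ty": -0.008, "tz": 0.09, "spin": 0, "gripper": -0.3},
  {"tx": 0, "ty": -0.008, "tz": 0.109, "spin": 0, "gripper": -0.3},
  {"tx": 0, "ty": -0.008, "tz": 0.109, "spin": 0, "gripper": -0.3},
  {"tx": 0, "ty": -0.008, "tz": 0.109, "spin": 0, "gripper": 0.2},
  {"tx": 0, "ty": -0.008, "tz": 0.109, "spin": 0, "gripper": 1},
  {"tx": 0, "ty": -0.008, "tz": 0.109, "spin": 0, "gripper": 1},
  {"tx": 0, "ty": -0.008, "tz": 0.109, "spin": 0, "gripper": 1},
  {"tx": 0, "ty": -0.008, "tz": 0.109, "spin": 0, "gripper": 1},
])

```text
clock: 33.7
position: [496.2, 440.1, 45.2]
ee_rot: [1.0, 0.0, 0.0, -0.0]
contact_force: [-0.1, -2.2, 4.9]
gripper_width: 19.2
```

```bash
python3 go.py 477,278,160
```

```text
t 33.7 p [496.2 440.1  45.2] w 19.2 F [-0.1 -2.2  4.9] xaxis [1.e+00 5.e-04 5.e-04] z [ 5.e-04  2.e-04 -1.e+00]
477,278,160 -> [-0.0768  0.6481 -0.4595]
```

Call:
play_rows([
  {"tx": 0, "ty": 0, "tz": -0.05, "spin": 0, "gripper": 1},
  {"tx": 0, "ty": 0, "tz": -0.14, "spin": 0, "gripper": 1},
  {"tx": 0, "ty": 0, "tz": -0.28, "spin": 0, "gripper": 1},
  {"tx": 0, "ty": 0, "tz": -0.42, "spin": 0, "gripper": 1},
  {"tx": -0.01, "ty": 0.06, "tz": -0.48, "spin": 0, "gripper": 1},
  {"tx": -0.03, "ty": 0.18, "tz": -0.48, "spin": 0, "gripper": 1},
  {"tx": -0.05, "ty": 0.32, "tz": -0.48, "spin": 0, "gripper": 1},
  {"tx": -0.06, "ty": 0.46, "tz": -0.48, "spin": 0, "gripper": 1},
  {"tx": -0.077, "ty": 0.58, "tz": -0.48, "spin": 0, "gripper": 1},
  {"tx": -0.077, "ty": 0.648, "tz": -0.48, "spin": 0, "gripper": 1},
  {"tx": -0.077, "ty": 0.648, "tz": -0.48, "spin": 0, "gripper": 1},
  {"tx": -0.077, "ty": 0.648, "tz": -0.48, "spin": 0, "gripper": 1},
])

```text
clock: 35.2
position: [477.1, 278.7, 164.5]
ee_rot: [1.0, 0.0, 0.0, -0.0]
contact_force: [0.1, 1.1, -1.8]
gripper_width: 19.7
```

```bash
python3 go.py 477,278,115;python3 lid.py 477 278 147 52; python3 -c "
from h import *
o=snap('r')
s=o['side']['frame'][180:280,190:290];cv2.imwrite('pics/r_sz.png',cv2.resize(s,None,fx=6,fy=6,interpolation=cv2.INTER_CUBIC)[:,:,::-1])"
```

```text
t 35.2 p [477.1 278.7 164.5] w 19.7 F [ 0.1  1.1 -1.8] xaxis [1.e+00 6.e-04 4.e-04] z [ 4.e-04  5.e-04 -1.e+00]
477,278,115 -> [-0.0005  0.0028  0.198 ]
top 84 meanz 146.5 min [428.3 233.4] max [526.4 308.5] mid [477.3 270.9] circ [476.1 280.8] 50.7
side 347 meanz 147.1 min [424.1 231.5] max [526.9 335. ] mid [475.5 283.3] circ [475.4 284. ] 52.8
```

View pics/r_sz.png

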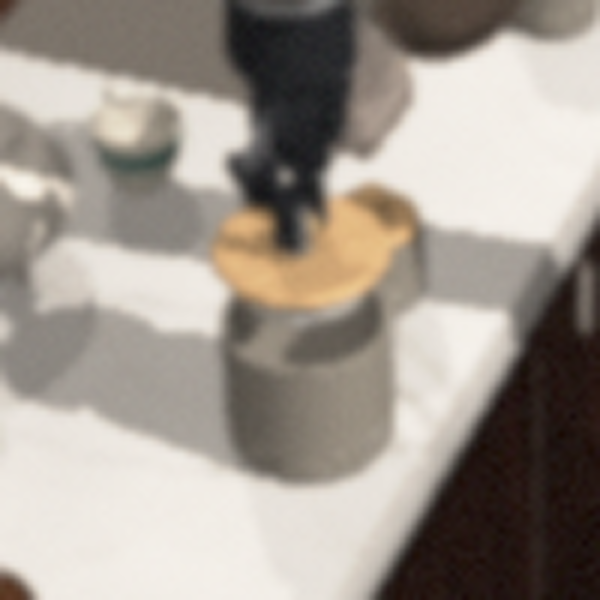

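Call:
play_rows([
  {"tx": 0.002, "ty": 0.003, "tz": 0.04, "spin": 0, "gripper": 1},
  {"tx": 0.002, "ty": 0.003, "tz": 0.08, "spin": 0, "gripper": 1},
  {"tx": 0.002, "ty": 0.003, "tz": 0.115, "spin": 0, "gripper": 1},
  {"tx": 0.002, "ty": 0.003, "tz": 0.145, "spin": 0, "gripper": 1},
  {"tx": 0.002, "ty": 0.003, "tz": 0.17, "spin": 0, "gripper": 1},
  {"tx": 0.002, "ty": 0.003, "tz": 0.188, "spin": 0, "gripper": 1},
  {"tx": 0.002, "ty": 0.003, "tz": 0.197, "spin": 0, "gripper": 1},
  {"tx": 0.002, "ty": 0.003, "tz": 0.197, "spin": 0, "gripper": 1},
])

```text
clock: 36.4
position: [477.4, 277.4, 115.6]
ee_rot: [1.0, 0.0, 0.0, -0.0]
contact_force: [-0.0, -0.1, -1.2]
gripper_width: 19.6
```

```bash
python3 go.py 477,278,115; python3 -c "
from h import *
o=snap('s')
s=o['side']['frame'][180:280,190:290];cv2.imwrite('pics/s_sz.png',cv2.resize(s,None,fx=6,fy=6,interpolation=cv2.INTER_CUBIC)[:,:,::-1])"
```

```text
t 36.4 p [477.4 277.4 115.6] w 19.6 F [-0.  -0.1 -1.2] xaxis [1.e+00 4.e-04 6.e-04] z [ 6.e-04  5.e-04 -1.e+00]
477,278,115 -> [-0.0018 -0.0023  0.0022]
```

View pics/s_sz.png

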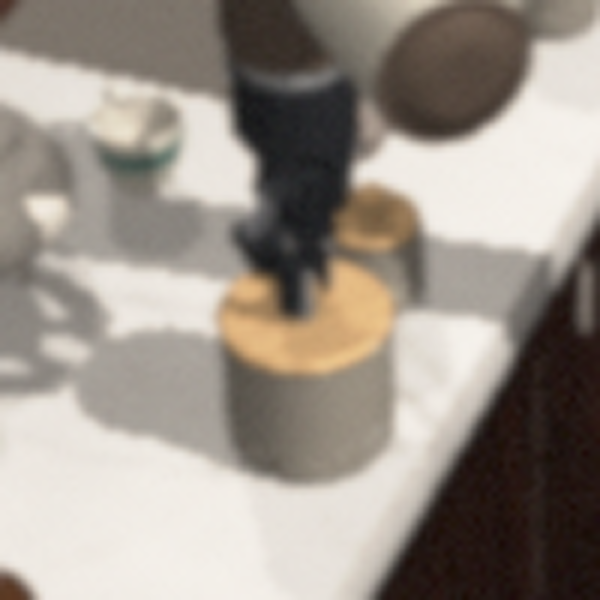

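Just short of contact; press ~1 mm, then release, rise and retract clear.

Call:
play_rows([
  {"tx": 0, "ty": 0, "tz": 0.006, "spin": 0, "gripper": 1},
  {"tx": 0, "ty": 0, "tz": 0.006, "spin": 0, "gripper": 1},
  {"tx": 0, "ty": 0, "tz": 0.004, "spin": 0, "gripper": 0.2},
  {"tx": 0, "ty": 0, "tz": 0.004, "spin": 0, "gripper": -0.3},
  {"tx": 0, "ty": 0, "tz": 0, "spin": 0, "gripper": -0.3},
  {"tx": 0, "ty": 0, "tz": 0, "spin": 0, "gripper": -0.3},
  {"tx": 0, "ty": 0, "tz": -0.05, "spin": 0, "gripper": -0.3},
  {"tx": 0, "ty": 0, "tz": -0.15, "spin": 0, "gripper": -0.3},
  {"tx": 0, "ty": 0, "tz": -0.3, "spin": 0, "gripper": -0.3},
  {"tx": -0.1, "ty": -0.1, "tz": -0.4, "spin": 0, "gripper": -0.3},
  {"tx": -0.3, "ty": -0.3, "tz": -0.4, "spin": 0, "gripper": -0.3},
  {"tx": -0.5, "ty": -0.5, "tz": -0.4, "spin": 0, "gripper": -0.3},
])

```text
clock: 38.0
position: [363.0, 391.8, 217.0]
ee_rot: [1.0, -0.0, 0.001, -0.001]
contact_force: [0.1, 0.7, -0.5]
gripper_width: 55.7
```

Call:
play_rows([
  {"tx": -0.1, "ty": -0.2, "tz": 0, "spin": 0, "gripper": -0.3},
  {"tx": -0.2, "ty": -0.4, "tz": 0, "spin": 0, "gripper": -0.3},
  {"tx": -0.3, "ty": -0.5, "tz": 0, "spin": 0, "gripper": -0.3},
  {"tx": -0.3, "ty": -0.6, "tz": 0, "spin": 0, "gripper": -0.3},
  {"tx": -0.3, "ty": -0.6, "tz": 0, "spin": 0, "gripper": -0.3},
  {"tx": -0.3, "ty": -0.6, "tz": 0, "spin": 0, "gripper": -0.3},
])

```text
clock: 38.75
position: [288.9, 540.0, 215.6]
ee_rot: [1.0, -0.0, -0.0, 0.0]
contact_force: [-0.2, -0.8, -1.1]
gripper_width: 55.5
```

```bash
python3 go.py
cat > chk.py <<'E'
from h import *
J={"XL":((477,278),51,90),"S":((492,143),30,60),"M":((501.4,-198),37,70),"L":((489.6,-343.8),44,80)}
for n in("top","side"):
  im=get_image(n);W=world(im);cam=np.linalg.inv(im["world_to_cam"])[:3,3]
  for k,(c,R,H) in J.items():
    d=np.hypot(W[...,0]-c[0],W[...,1]-c[1])
    def ext(z,tol,rmax):
        m=(d<rmax)&(abs(W[...,2]-z-1)<tol);P=W[m]
        t=(z-cam[2])/(P[:,2]-cam[2]);Q=(cam+(P-cam)*t[:,None])[:,:2]
        return P,Q
    P,Q=ext(H+7,5,R+14); c1,r1=cv2.minEnclosingCircle(cv2.convexHull(Q.astype(np.float32)))
    # knob top
    PK,QK=ext(H+25,4,20)
    # level: plane fit of disc top interior
    inn=P[(np.hypot(P[:,0]-c[0],P[:,1]-c[1])<R-4)]
    A=np.c_[inn[:,:2]-inn[:,:2].mean(0),np.ones(len(inn))];s=np.linalg.lstsq(A,inn[:,2],rcond=None)[0]
    print(n,k,len(P),"disc circ",np.round(c1,1),round(r1,1),"mid",((Q.min(0)+Q.max(0))/2).round(1),"z",s[2].round(1),"slope",s[:2].round(3),"knob",len(QK),QK.mean(0).round(1) if len(QK) else None)
o=snap("t")
t=o["top"]["frame"][170:235,100:400]
cv2.imwrite("pics/t_tz.png",cv2.resize(t,None,fx=2.6,fy=2.6,interpolation=cv2.INTER_CUBIC)[:,:,::-1])
cv2.imwrite("pics/t_sz.png",cv2.resize(o["side"]["frame"][110:330,150:370],None,fx=2.7,fy=2.7,interpolation=cv2.INTER_CUBIC)[:,:,::-1])
E
python3 chk.py
```

```text
t 38.75 p [288.9 540.  215.6] w 55.5 F [-0.2 -0.8 -1.1] xaxis [ 1.e+00 -0.e+00 -1.e-04] z [-1.e-04 -3.e-04 -1.e+00]
top XL 226 disc circ [476.2 280.1] 52.0 mid [476.5 279.5] z 97.7 slope [0.007 0.008] knob 9 [476.  280.6]
top S 62 disc circ [492.7 145.6] 31.3 mid [491.4 144.9] z 67.7 slope [0.031 0.011] knob 7 [493.8 144.8]
top M 106 disc circ [ 501.1 -195.4] 37.9 mid [ 500.6 -196.7] z 78.0 slope [-0.021  0.014] knob 10 [ 499.3 -192.1]
top L 148 disc circ [ 489.6 -339.6] 44.2 mid [ 489.8 -339.3] z 87.2 slope [0.007 0.005] knob 7 [ 488.6 -340. ]
side XL 274 disc circ [479.8 281. ] 51.8 mid [484.7 281.2] z 98.3 slope [0.007 0.007] knob 18 [479.1 278.7]
side S 4 disc circ [519.9 153.8] 9.3 mid [519.9 153.8] z 0.0 slope [0. 0.] knob 0 None
side M 92 disc circ [ 501.6 -193.5] 39.3 mid [ 501.  -193.4] z 78.0 slope [0.001 0.02 ] knob 12 [ 503.2 -196.2]
side L 129 disc circ [ 488.3 -338.7] 47.6 mid [ 489.9 -340.2] z 88.7 slope [-0.015  0.001] knob 9 [ 488.2 -343.1]chk.py:16: RuntimeWarning: Mean of empty slice.
  A=np.c_[inn[:,:2]-inn[:,:2].mean(0),np.ones(len(inn))];s=np.linalg.lstsq(A,inn[:,2],rcond=None)[0]
  ret = um.true_divide(
```

View pics/t_tz.png

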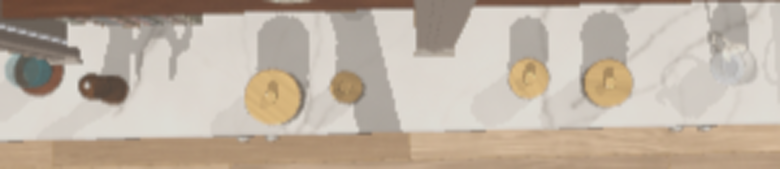

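View pics/t_sz.png

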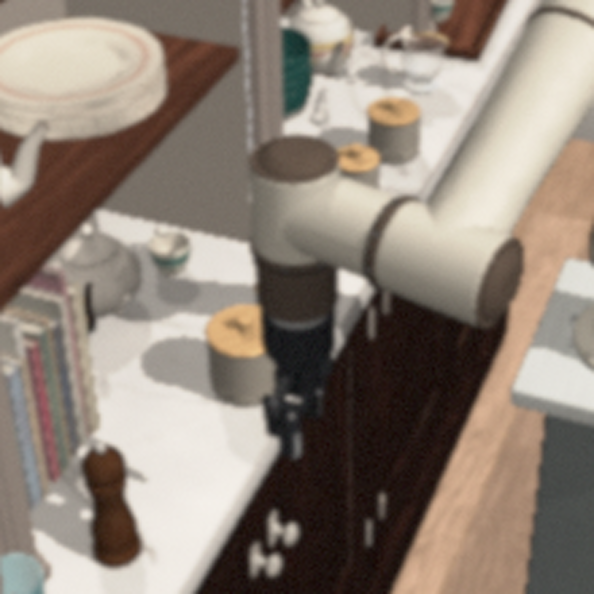

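Call:
play_rows([
  {"tx": -0.1, "ty": -0.1, "tz": -0.2, "spin": 0, "gripper": -0.3},
  {"tx": -0.2, "ty": -0.2, "tz": -0.4, "spin": 0, "gripper": -0.3},
  {"tx": -0.2, "ty": -0.3, "tz": -0.4, "spin": 0, "gripper": -0.3},
  {"tx": -0.2, "ty": -0.3, "tz": -0.4, "spin": 0, "gripper": -0.3},
  {"tx": -0.2, "ty": -0.3, "tz": -0.4, "spin": 0, "gripper": -0.3},
])

```text
clock: 39.58
position: [239.1, 614.5, 314.5]
ee_rot: [1.0, -0.0, -0.0, 0.001]
contact_force: [0.9, 0.5, 0.0]
gripper_width: 55.4
```

```bash
for i in 1 2; do python3 chk.py 2>/dev/null | grep -E "S |M "; done
```

```text
top S 68 disc circ [492.6 146.6] 30.6 mid [491.4 146.9] z 67.3 slope [-0.031 -0.069] knob 7 [494.5 144.1]
top M 106 disc circ [ 500.7 -194.5] 37.6 mid [ 500.6 -194.4] z 77.7 slope [ 0.011 -0.016] knob 8 [ 500.9 -197.4]
side S 45 disc circ [503.5 153.8] 28.1 mid [505.3 153.1] z 68.2 slope [0.093 0.042] knob 2 [501.  148.8]
top S 70 disc circ [491.5 145.5] 30.9 mid [491.6 144.8] z 68.0 slope [0.018 0.066] knob 7 [491.1 144.2]
top M 97 disc circ [ 502.6 -194.6] 36.4 mid [ 500.5 -194.5] z 77.2 slope [-0.016 -0.021] knob 6 [ 503.  -190.3]
side S 46 disc circ [501.8 153.1] 28.5 mid [504.1 153.1] z 67.7 slope [-0.092 -0.026] knob 4 [499.5 149.9]
```

```bash
python3 -c "
from bench import *
print(job_done(), read_state()['clock'])"
```

```text
the job is handed in; nothing more can be done
the job is handed in; nothing more can be done
```

I took the stack apart and set each lid in its own canister in the order small, medium, large, extra-large. I then released the lids, moved the arm clear and handed the job in at about 40 s of the 128 s allowed; no verdict was reported.

**Height:** the disc tops measured about 98 (extra-large), 68 (small), 77–78 (medium) and 87–89 mm (large). Fully home would be 97, 67, 77 and 87, and the camera reads about 1–2 mm high, so all four appear to sit on their rims.

**Centring:** the lid centres from the top view came out within about 2–4 mm of the canister centres measured at the start. A seated plug leaves only 3 mm of play, so they should be within the 6 mm limit.

**Level:** the slopes for the extra-large, large and medium lids were near zero (0.02 or less). For the small lid, single readings scattered up to about 0.09 rad with the sign flipping from frame to frame. I took that as depth noise, because its height was consistent, but its level is the least certain check.

**Other readings that disagreed:** the side-view centres of the large, medium and small lids were off, because the discs were partly hidden or their lower edges were picked up, so I went by the top view.

**Pepper mill and creamer:** I steered clear of both and the pictures show them apparently in place, but I did not re-measure their positions or the canisters' own at the end. Contact forces in my readings stayed below about 10 N.

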